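# Clear the empty cups out of a linked parts row

## Robot

A 7-joint arm with a two-finger parallel gripper is mounted at the origin on the work surface. World frame = base frame: x ahead of the robot, y to its left, z up, the work surface at z = 0. Lengths are in m, angles in rad, forces in N, time in s.
With the tool pointing down it reaches from about 0.35 to 0.9 m from the base axis. Payload 8.1 kg.
Tool frame: the origin (TCP) lies midway between the tips of the shut fingers; the grasp point (between the pads) lies 19 mm behind it; z points along the fingers, y is the line along which they close (so a half turn about z gives the same grasp; the last joint's range is limited). The gripper opens to 92 mm and grips with 3 to 60 N. Pads are 19 mm wide; open, the fingers measure 130 mm over their backs; the gripper's body (75 mm by 190 mm) begins 47 mm behind the grasp point.
Start: joints at [-1.305, 0.434, 0.025, 1.573, -0.012, 1.134, -0.075], TCP at [0.225, 0.583, 0.227] pointing down, gripper open.
Joint ranges: [-2.62, 2.62], [-0.44, 2.09], [-1.27, 1.32], [0.08, 2.57], [-1.32, 4.46], [0.12, 2], [-2.74, 2.74]. Speed limits (rad/s): [2.22, 2.22, 3.01, 3.01, 3.14, 3.14, 3.14].

## Interface

Orientations are given as a rotation vector (axis times angle).
In Python, from bench import * gives the robot as it stands.
- The arm moves only by the tool move_arm, never from a script. Its argument "deltas" is a list of rows, each an object of numbers: "tx", "ty", "tz": the shift along the tool's x, y, z in mm; "rx", "ry", "rz": the turn, a rotation vector about the tool's x, y, z in degrees; "grip": the closure, from 0 (fully open) to 1 (shut). In form: [{"tx": .., "ty": .., "tz": .., "rx": .., "ry": .., "rz": .., "grip": ..}, ...]. A call has exactly 8 rows; each row is the pose to reach, as a shift and turn from the pose commanded when the call began, along the tool's axes at that moment; what a row does not reach only later rows make up. A row lasts 1/8 s, in which the tool goes at most 62.5 mm and 10.7 degrees, less where a joint would pass 70% of its speed; a pose out of reach is approached as far as the arm can. A call with a gripper value outside its range is refused whole. The fingers move at their own pace and stop on an object; "force" is the grip in N (left out, the last holds). Time passes only in rows, so rows that repeat a pose let the fingers close, or fill a call up. It gives the time, the measured TCP pose, the force, the opening and the grip force at its end, in the units of the state.
- read_state(): the state, without advancing time (a new reading comes with each control period).
- capture(name): name is "scene" or "top" or "wrist"; returns the picture (480x640x3 uint8, red, green, blue); there is no depth.
- camera_info(name): a dict with "camera_matrix" (3x3 intrinsics, pixels), "dist_coeffs" ([k1, k2, p1, p2, k3] as OpenCV has them; the pictures are not rectified), "camera_from_world" (4x4, takes a point from world to camera coordinates); the wrist camera has in their place "tool_from_camera" (4x4, takes a point from camera to tool coordinates, whose origin is the TCP and whose axes are the flange's). Camera axes: x right, y up, looking along -z (the intrinsics and any distortion apply to the point x, -y, -z); pixel columns grow to the right and rows downward; lengths in m; the calibration is good to about 2 mm. A picture is of the moment at which its call begins: read the wrist's pose just before it. camera_info takes no time and is no camera call.
- sign_off(): hands the job in; it is judged then, once.
Trained networks look in the newest picture that a camera, given by its name, has taken for a name from the list of things; names that differ only in an ending like _2 or _b are one class to them, and where a whole thing is asked for, a point or a joint stands for the part that bears it (a point fixed in the world has none). Each returns a list of dicts, best first, with "p" (0 to 1); they miss things now and then, are a little off and sometimes report something else, mostly with a low value. They report only what shows in the picture. A call takes as long as a camera call.
- outline_of(label, camera): "mask" (480x640 bool, what is visible of it).
- pinpoint(label, camera): "point" ([x, y, z] in m, in world coordinates, good to about 4 mm: a listed point, or the origin of a listed thing).
The state is a dict: "time": time; "joints": joint angles; "qd": joint speeds; "joint_torque": joint torques, N m; "tool_pos": TCP position; "tool_rot": TCP orientation; "contact_force": force on the tool from outside, world axes, zero at the start; "wrist_torque": the same for the moment, N m; "width": finger opening in m; "grasp_force": force on a finger pad.
Only numpy, scipy, OpenCV 4.12 (cv2) and the standard library are available. Lean on these libraries where they do the work, as an engineer would, in place of code of your own. Each camera call takes 0.05 s, during which the arm holds its last target. There are 200 camera calls.

## Task

Clear the empty cups out of the linked row of small-parts cups: lift each one straight up out of its links, never dragging it sideways, and leave the full cups standing where they are. Nest the plain square empties into the square cup standing on the bench and the round ones into the round cup, fully down, each stack upright and of one shape only. Divided cups do not nest: stand them upright on the floor of the grey tote, and disturb nothing else on the bench.

Things in the scene. Friction and masses are not known exactly. Their poses are not given: they have to be found in the camera images.
- square_1: Empty blue plastic square cup: 60 mm square rim band (55 inside), 36 tall, over a tapered bowl (52 mm square below the band, 44 at the foot); 70 mm tall. 70 g. In the row at the start; may be absent. Top 36 mm: T link tongue on +y, slotted receiver on -y, both to 37.5 mm from the axis; +-x sides clear. Origin: centre of underside; z up, x across the row, y along it.
- round_1: Empty blue plastic round cup: 60 mm diameter rim band (55 inside), 36 tall, over a tapered bowl (52 mm diameter below the band, 44 at the foot); 70 mm tall. 70 g. In the row at the start; may be absent. Top 36 mm: T link tongue on +y, slotted receiver on -y, both to 37.5 mm from the axis; +-x sides clear. Origin: centre of underside; z up, x across the row, y along it.
- divided_1: Empty blue plastic divided cup: 60 mm square, straight walls to the foot, cross partition inside, does not nest; 70 mm tall. 70 g. In the row at the start; may be absent. Top 36 mm: T link tongue on +y, slotted receiver on -y, both to 37.5 mm from the axis; +-x sides clear. Origin: centre of underside; z up, x across the row, y along it.
- square_2: Empty blue plastic square cup: 60 mm square rim band (55 inside), 36 tall, over a tapered bowl (52 mm square below the band, 44 at the foot); 70 mm tall. 70 g. In the row at the start; may be absent. Top 36 mm: T link tongue on +y, slotted receiver on -y, both to 37.5 mm from the axis; +-x sides clear. Origin: centre of underside; z up, x across the row, y along it.
- round_2: Empty blue plastic round cup: 60 mm diameter rim band (55 inside), 36 tall, over a tapered bowl (52 mm diameter below the band, 44 at the foot); 70 mm tall. 70 g. In the row at the start; may be absent. Top 36 mm: T link tongue on +y, slotted receiver on -y, both to 37.5 mm from the axis; +-x sides clear. Origin: centre of underside; z up, x across the row, y along it.
- square_3: Empty blue plastic square cup: 60 mm square rim band (55 inside), 36 tall, over a tapered bowl (52 mm square below the band, 44 at the foot); 70 mm tall. 70 g. In the row at the start; may be absent. Top 36 mm: T link tongue on +y, slotted receiver on -y, both to 37.5 mm from the axis; +-x sides clear. Origin: centre of underside; z up, x across the row, y along it.
- divided_2: Empty blue plastic divided cup: 60 mm square, straight walls to the foot, cross partition inside, does not nest; 70 mm tall. 70 g. In the row at the start; may be absent. Top 36 mm: T link tongue on +y, slotted receiver on -y, both to 37.5 mm from the axis; +-x sides clear. Origin: centre of underside; z up, x across the row, y along it.
- full_round: FULL (of nuts, 350 to 600 g), stays in the row: round cup: 60 mm diameter rim band (55 inside), 36 tall, over a tapered bowl (52 mm diameter below the band, 44 at the foot); 70 mm tall. Top 36 mm: T link tongue on +y, slotted receiver on -y, both to 37.5 mm from the axis; +-x sides clear. Origin: centre of underside; z up, x across the row, y along it.
- full_divided: FULL (of brass pins, 350 to 600 g), stays in the row: divided cup: 60 mm square, straight walls to the foot, cross partition inside, does not nest; 70 mm tall. Top 36 mm: T link tongue on +y, slotted receiver on -y, both to 37.5 mm from the axis; +-x sides clear. Origin: centre of underside; z up, x across the row, y along it.
- square_stack: Empty square cup, same as square_1, loose on the bench: the bottom of the square stack. A cup nested in it sinks until its band rests on the rim below, so each stands 36 mm above the last, with 1.5 mm play all round, sides parallel (any quarter turn). Origin: centre of underside; z up, link tongue on +y.
- round_stack: Empty round cup, same as round_1, loose on the bench: the bottom of the round stack. A cup nested in it sinks until its band rests on the rim below, so each stands 36 mm above the last, with 1.5 mm play all round, at any turn. Origin: centre of underside; z up, link tongue on +y.
- tote: Grey plastic tote, open on top, fixed: outside 160 (x) x 240 (y) x 70 mm tall (lip 8 mm wider all round), walls and floor 5 mm thick. Takes the divided cups, with room for both along y. Origin: centre of underside, z up.
- shelf_tray: Fixed aluminium tray under the row, 110 (x) x 640 (y) mm, 3 mm floor, 10 mm lips on the long sides; origin: centre of underside. Nine places along y at 69 mm pitch: the two full cups and the empties stand in them in any order, absent ones leaving gaps. Links have 1 to 1.5 mm play and part only after a 36 mm rise.
- tape_roll: Bystander: roll of yellow tape lying flat, 96 mm diameter, 48 mm tall; leave alone. Origin at the centre of its underside.
- carton: Bystander: closed cardboard carton 100 x 140 x 75 mm; leave alone. Origin at the centre of its underside.
- scanner: Bystander: hand scanner lying on the bench, about 170 x 55 x 35 mm; leave alone. Origin on the bench under its middle, x towards its head.

How it is judged:
By the outcome, as a careful person would: the job done as asked, in the order asked, and still so for the second after the job is handed in, with the robot touching nothing.
Of square_1, round_1, divided_1, square_2, round_2, square_3, divided_2 only 5 to 7 are there at a start; the rules pass over those that are not, and their reading is None.
At some moment in a run one of square_stack, round_stack may be knocked a few centimetres aside while the robot is not near it.
It also fails if it takes over 210 s, if anything falls off the work surface, if the arm or the gripper's body presses on something with over 40 N, if the wrist force passes 120 N, or if a joint passes its speed limit or range.

## Working session

There is one attempt and no reset: what is moved stays moved. The work goes in short steps, Python scripts to look and compute and a tool call to move; the robot and the scene stay as the last step left them, time stands still between calls to the robot, and variables do not carry over. Pictures are saved under pics/ and viewed, at most 14 in all, crops included, and the job is handed in when it is done.

Besides the shell and the picture viewer there is one more tool, called after "Emit:" as name(argument=value, ...), one argument or row to a line, values as JSON. move_arm: Moves the arm, as the interface text tells. Its arguments: {"type":"object","properties":{"deltas":{"type":"array"},"force":{"type":"number"}},"required":["deltas"]}

```bash
mkdir -p pics; ls; python3 - <<'E'
from bench import *
import cv2,numpy as np
s=read_state();print(s)
for c in ["scene","top","wrist"]:
    im=capture(c);cv2.imwrite(f"pics/{c}0.png",im[...,::-1])
    print(c,camera_info(c))
for l in ["square_1","round_1","divided_1","full_round","full_divided","square_stack","round_stack","tote","shelf_tray","tape_roll","carton","scanner"]:
    for c in ["top","scene"]:
        print(l,c,[(round(d["p"],2),np.round(d["point"],3).tolist()) for d in pinpoint(l,c)])
E
```

```text
pics
{'time': 0.0, 'joints': array([-1.30459881,  0.43522588,  0.02496613,  1.57411367, -0.01161745,
        1.1339778 , -0.07507887]), 'qd': array([ 4.93751722e-04, -1.80535608e-04,  4.13010622e-05, -1.44014570e-04,
       -1.62049331e-03, -1.15656861e-03, -8.53109847e-05]), 'joint_torque': array([ 3.75898862e-04, -6.67847872e+01,  9.84749347e-01, -3.14457572e+01,
       -6.07067370e-02,  4.29645984e-02,  1.51714930e-04]), 'tool_pos': array([0.22516774, 0.582478  , 0.22593667]), 'tool_rot': array([-5.76075008e-01, -3.08815366e+00,  2.46733935e-03]), 'contact_force': array([-1.1019869 , -0.00944148,  0.64836961]), 'wrist_torque': array([-0.01250457,  0.04960158, -0.0179042 ]), 'grasp_force': 0.0, 'width': 0.09183039605024564}
scene {'camera_matrix': array([[535.28009262,   0.        , 312.30572711],
       [  0.        , 535.28009262, 231.81132736],
       [  0.        ,   0.        ,   1.        ]]), 'dist_coeffs': array([-0.02896371,  0.        ,  0.        ,  0.        ,  0.        ]), 'camera_from_world': array([[ 0.20218559,  0.9792835 ,  0.01117217, -0.12869692],
       [-0.743
[... 2387 characters left out ...]
635, -0.001, -0.002])]
round_stack top [(0.73, [0.636, 0.241, 0.001])]
round_stack scene [(0.78, [0.637, 0.238, 0.005]), (0.63, [0.438, -0.195, 0.003])]
tote top [(0.71, [0.636, -0.245, -0.001])]
tote scene [(0.91, [0.637, -0.243, 0.004]), (0.28, [0.447, 0.081, 0.006]), (0.23, [0.455, 0.286, -0.001])]
shelf_tray top [(0.57, [0.444, 0.014, 0.0])]
shelf_tray scene [(0.9, [0.446, 0.01, -0.0]), (0.29, [0.448, 0.147, 0.005])]
tape_roll top [(0.71, [0.53, 0.444, -0.001]), (0.57, [0.635, -0.245, -0.004])]
tape_roll scene [(0.62, [0.534, 0.438, 0.0])]
carton top [(0.61, [0.503, -0.48, -0.0])]
carton scene [(0.59, [0.505, -0.481, 0.001])]
scanner top [(0.79, [0.793, -0.058, -0.006])]
scanner scene []
```

View pics/top0.png

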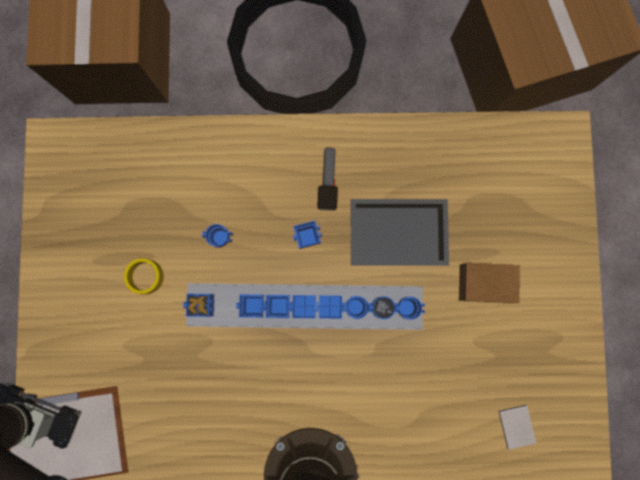

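View pics/scene0.png

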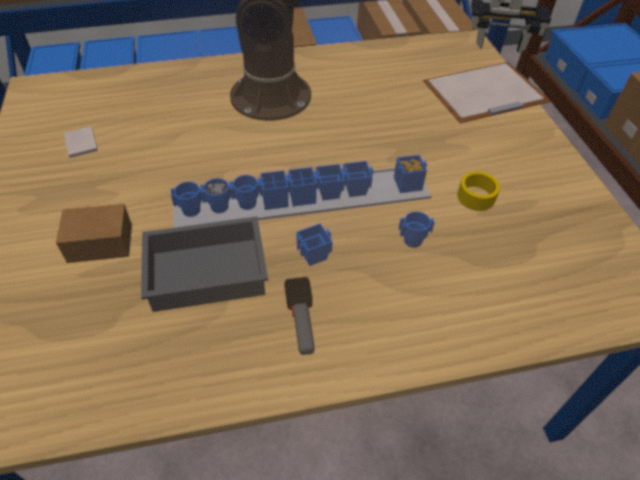

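Top view: the row runs at x≈0.44–0.45 (px 200–410, row 306). From +y it holds full_divided, a gap, square, square, divided, divided, round, full_round, round, so there are six empties. The square stack (px 307,235) is turned, the round stack is at px 217,236, and the tote is at px 400,232. The scene view agrees.

Emit:
move_arm(
  deltas=[
    {"tx": -366, "ty": -324, "tz": -40, "rz": 70.4},
    {"tx": -366, "ty": -324, "tz": -40, "rz": 70.4},
    {"tx": -366, "ty": -324, "tz": -40, "rz": 70.4},
    {"tx": -366, "ty": -324, "tz": -40, "rz": 70.4},
    {"tx": -366, "ty": -324, "tz": -40, "rz": 70.4},
    {"tx": -366, "ty": -324, "tz": -40, "rz": 70.4},
    {"tx": -366, "ty": -324, "tz": -40, "rz": 70.4},
    {"tx": -366, "ty": -324, "tz": -40, "rz": 70.4},
  ],
)

```text
validation failed for argument at $.de...
```

Emit:
move_arm(
  deltas=[
    {"tx": 0},
    {"tx": 0},
    {"tx": 0},
    {"tx": 0},
    {"tx": 0},
    {"tx": 0},
    {"tx": 0},
    {"tx": 0},
  ],
)

```text
validation failed for argument at $.de...
```

Emit:
move_arm(
  deltas=[
    {"tx": -366, "ty": -324, "tz": -40, "rx": 0, "ry": 0, "rz": 70.4, "grip": 0},
    {"tx": -366, "ty": -324, "tz": -40, "rx": 0, "ry": 0, "rz": 70.4, "grip": 0},
    {"tx": -366, "ty": -324, "tz": -40, "rx": 0, "ry": 0, "rz": 70.4, "grip": 0},
    {"tx": -366, "ty": -324, "tz": -40, "rx": 0, "ry": 0, "rz": 70.4, "grip": 0},
    {"tx": -366, "ty": -324, "tz": -40, "rx": 0, "ry": 0, "rz": 70.4, "grip": 0},
    {"tx": -366, "ty": -324, "tz": -40, "rx": 0, "ry": 0, "rz": 70.4, "grip": 0},
    {"tx": -366, "ty": -324, "tz": -40, "rx": 0, "ry": 0, "rz": 70.4, "grip": 0},
    {"tx": -366, "ty": -324, "tz": -40, "rx": 0, "ry": 0, "rz": 70.4, "grip": 0},
  ],
)

```text
time: 2.35
tool_pos: [0.4508, 0.1466, 0.2674]
tool_rot: [2.254, 2.189, 0.002]
contact_force: [1.0, 0.5, 1.1]
width: 0.0917
grasp_force: 0.0
```

```bash
cat > h.py <<'E'
from bench import *
import cv2,numpy as np
from scipy.spatial.transform import Rotation as R
def cam(c,s):
    i=camera_info(c)
    if c=="wrist":
        T=np.eye(4);T[:3,:3]=R.from_rotvec(s["tool_rot"]).as_matrix();T[:3,3]=s["tool_pos"]
        W=T@i["tool_from_camera"]
    else: W=np.linalg.inv(i["camera_from_world"])
    return i["camera_matrix"],i["dist_coeffs"],W
def ray(cm,uv,z):
    K,d,W=cm
    n=cv2.undistortPoints(np.float64(uv).reshape(-1,1,2),K,d)[:,0]
    v=np.c_[n[:,0],-n[:,1],-np.ones(len(n))]@W[:3,:3].T
    return W[:3,3]+v*((z-W[2,3])/v[:,2])[:,None]
def proj(cm,P):
    K,d,W=cm; q=(np.float64(P)-W[:3,3])@W[:3,:3]
    q=q*[1,-1,-1]
    return cv2.projectPoints(q,np.zeros(3),np.zeros(3),K,d)[0][:,0]
def shot(c,name=None):
    s=read_state();im=capture(c)
    if name: cv2.imwrite(f"pics/{name}.png",im[...,::-1])
    return im,s,cam(c,s)
def blue(im):
    h=cv2.cvtColor(im,cv2.COLOR_RGB2HSV);return ((h[...,0]>100)&(h[...,0]<128)&(h[...,1]>120)).astype(np.uint8)
def rect(cx,cy,yaw,half,z):
    c,s=np.cos(yaw),np.sin(yaw)
    p=np.array([[1,1],[-1,1],[-1,-1],[1,-1]])*half@np.array([[c,s],[-s,c]])
    return np.c_[p+[cx,cy],np.full(4,z)]
def yaw(s): # angle of tool y in world
    y=R.from_rotvec(s["tool_rot"]).as_matrix()[:,1];return np.arctan2(y[1],y[0])
def delta(s,x,y,z,yw=None):
    M=R.from_rotvec(s["tool_rot"]).as_matrix()
    d=M.T@(np.array([x,y,z])-s["tool_pos"])*1000
    print("tx,ty,tz",np.round(d,1),"rz",None if yw is None else round(np.degrees(yaw(s)-yw),2),"yaw",round(np.degrees(yaw(s)),2))
E
python3 - <<'E'
from h import *
# row fit from detections
L=[]
D={"square_1":1,"round_1":1,"divided_1":1,"full_round":1,"full_divided":1}
im,s,cm=shot("wrist","w1")
cams=["wrist"]
for l in D:
    r=[(round(d["p"],2),np.round(d["point"],4).tolist()) for d in pinpoint(l,"wrist")]
    print(l,r)
for l in ["square_stack","round_stack"]:
    print(l,[(round(d["p"],2),np.round(d["point"],4).tolist()) for d in pinpoint(l,"wrist")])
m=blue(im)
ov=im.copy()
for k in range(9):
    y=.288-k*.069;x=.4525-.0265*(.288-y)
    p=proj(cm,rect(x,y,-.0265,.03,.073))
    cv2.polylines(ov,[np.int32(p)],True,(255,255,0),1)
cv2.imwrite("pics/w1o.png",ov[...,::-1])
# side edges at z=.073
for v in range(60,470,30):
    u=np.flatnonzero(m[v]);u=u[(u>230)&(u<410)]
    if len(u)>20:
        a=ray(cm,[[u[0],v],[u[-1]+1,v]],.073);print(v,np.round(a[:,:2],4).tolist())
E
```

```text
square_1 [(0.91, [0.4477, 0.1482, 0.0011]), (0.61, [0.4438, 0.0818, 0.0007])]
round_1 []
divided_1 [(0.84, [0.4433, -0.0546, 0.0015]), (0.68, [0.4436, 0.0107, 0.0056]), (0.26, [0.6306, 0.0033, -0.001])]
full_round []
full_divided [(0.56, [0.4514, 0.288, 0.0051])]
square_stack [(0.8, [0.6338, 0.001, 0.0011])]
round_stack [(0.55, [0.638, 0.2404, -0.0008])]
210 [[0.421, 0.156], [0.4798, 0.1543]]
240 [[0.4204, 0.1232], [0.4796, 0.1215]]
270 [[0.4208, 0.0887], [0.4783, 0.087]]
300 [[0.4201, 0.0522], [0.4758, 0.0507]]
360 [[0.4173, -0.0275], [0.4752, -0.0291]]
```

View pics/w1o.png

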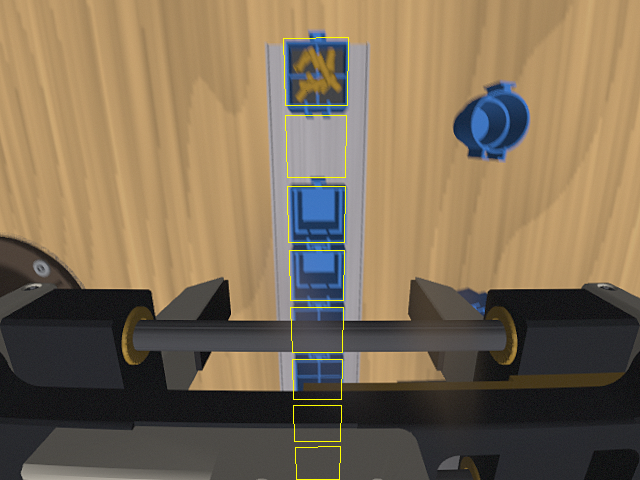

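The overlay fits the row: full_divided at px (317,72), squares at (317,214) and (317,275), divided at (317,330) and (317,380). I'll go low over the first square.

```bash
python3 - <<'E'
from h import *
s=read_state();delta(s,.4495,.150,.115,-.0265)
E
```

```text
tx,ty,tz [-1.000e-01  3.000e-01  1.515e+02] rz 0.12 yaw -1.39
```

Emit:
move_arm(
  deltas=[
    {"tx": 0, "ty": 0, "tz": 40, "rx": 0, "ry": 0, "rz": 0, "grip": 0},
    {"tx": 0, "ty": 0, "tz": 80, "rx": 0, "ry": 0, "rz": 0, "grip": 0},
    {"tx": 0, "ty": 0, "tz": 120, "rx": 0, "ry": 0, "rz": 0, "grip": 0},
    {"tx": 0, "ty": 0, "tz": 145, "rx": 0, "ry": 0, "rz": 0, "grip": 0},
    {"tx": 0, "ty": 0, "tz": 152, "rx": 0, "ry": 0, "rz": 0, "grip": 0},
    {"tx": 0, "ty": 0, "tz": 152, "rx": 0, "ry": 0, "rz": 0, "grip": 0},
    {"tx": 0, "ty": 0, "tz": 152, "rx": 0, "ry": 0, "rz": 0, "grip": 0},
    {"tx": 0, "ty": 0, "tz": 152, "rx": 0, "ry": 0, "rz": 0, "grip": 0},
  ],
)

```text
time: 3.75
tool_pos: [0.4504, 0.1492, 0.1156]
tool_rot: [2.251, 2.192, 0.003]
contact_force: [-1.0, 0.8, -0.3]
width: 0.0921
grasp_force: 0.0
```

```bash
python3 - <<'E'
from h import *
im,s,cm=shot("wrist","w2")
print(s["tool_pos"]);m=blue(im)
for v in range(100,470,20):
    u=np.flatnonzero(m[v]);u=u[(u>150)&(u<500)]
    if len(u)>20:
        a=ray(cm,[[u[0],v],[u[-1]+1,v]],.073);print(v,u[0],u[-1],np.round(a[:,:2],4).tolist())
p=proj(cm,rect(.4495,.150,-.0265,.03,.073));cv2.polylines(im,[np.int32(p)],True,(255,255,0),1)
M=R.from_rotvec(s["tool_rot"]).as_matrix()
for q in proj(cm,s["tool_pos"]+np.array([[0,.046,0],[0,-.046,0],[0,0,0]])@M.T): cv2.circle(im,tuple(np.int32(q).tolist()),3,(255,0,0),-1)
cv2.imwrite("pics/w2o.png",im[...,::-1])
E
```

```text
[0.45042796 0.14917133 0.11558169]
100 296 335 [[0.4408, 0.249], [0.4628, 0.2484]]
200 306 327 [[0.4444, 0.1934], [0.4574, 0.1931]]
220 268 364 [[0.421, 0.1819], [0.4794, 0.1804]]
240 268 364 [[0.4202, 0.1694], [0.4796, 0.1678]]
260 269 363 [[0.4199, 0.1564], [0.4791, 0.1549]]
280 270 362 [[0.4197, 0.143], [0.4786, 0.1414]]
300 271 362 [[0.4194, 0.129], [0.4788, 0.1275]]
320 298 360 [[0.4362, 0.1141], [0.4777, 0.113]]
360 274 359 [[0.4183, 0.0837], [0.4773, 0.0822]]
380 275 359 [[0.4179, 0.0673], [0.4775, 0.0657]]
```

View pics/w2o.png

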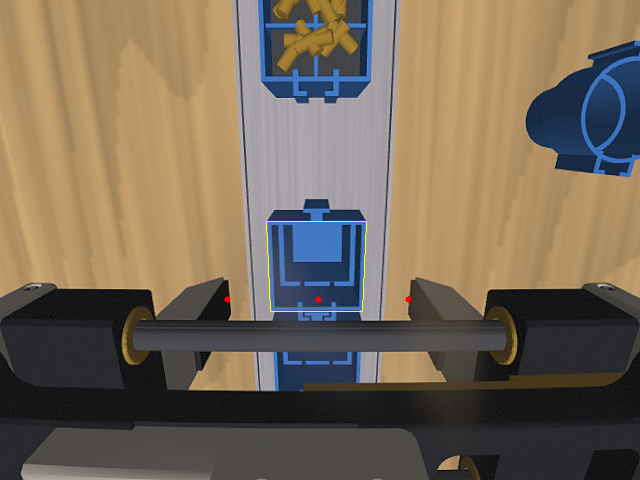

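Emit:
move_arm(
  deltas=[
    {"tx": 0, "ty": -1, "tz": 20, "rx": 0, "ry": 0, "rz": 0, "grip": 0},
    {"tx": 0.5, "ty": -1, "tz": 45, "rx": 0, "ry": 0, "rz": 0, "grip": 0},
    {"tx": 0.5, "ty": -1, "tz": 65, "rx": 0, "ry": 0, "rz": 0, "grip": 0},
    {"tx": 0.5, "ty": -1, "tz": 74, "rx": 0, "ry": 0, "rz": 0, "grip": 0},
    {"tx": 0.5, "ty": -1, "tz": 74, "rx": 0, "ry": 0, "rz": 0, "grip": 0},
    {"tx": 0.5, "ty": -1, "tz": 74, "rx": 0, "ry": 0, "rz": 0, "grip": 0.3},
    {"tx": 0.5, "ty": -1, "tz": 74, "rx": 0, "ry": 0, "rz": 0, "grip": 0.5},
    {"tx": 0.5, "ty": -1, "tz": 74, "rx": 0, "ry": 0, "rz": 0, "grip": 0.5},
  ],
  force=15,
)

```text
time: 4.8
tool_pos: [0.4492, 0.1495, 0.0412]
tool_rot: [2.251, 2.192, 0.001]
contact_force: [-0.0, -0.4, 0.5]
width: 0.0666
grasp_force: 0.0
```

Emit:
move_arm(
  deltas=[
    {"tx": 0, "ty": 0, "tz": 0, "rx": 0, "ry": 0, "rz": 0, "grip": 0.5},
    {"tx": 0, "ty": 0, "tz": 0, "rx": 0, "ry": 0, "rz": 0, "grip": 0.5},
    {"tx": 0, "ty": 0, "tz": -5, "rx": 0, "ry": 0, "rz": 0, "grip": 0.5},
    {"tx": 0, "ty": 0, "tz": -13, "rx": 0, "ry": 0, "rz": 0, "grip": 0.5},
    {"tx": 0, "ty": 0, "tz": -23, "rx": 0, "ry": 0, "rz": 0, "grip": 0.5},
    {"tx": 0, "ty": 0, "tz": -33, "rx": 0, "ry": 0, "rz": 0, "grip": 0.5},
    {"tx": 0, "ty": 0, "tz": -45, "rx": 0, "ry": 0, "rz": 0, "grip": 0.5},
    {"tx": 0, "ty": 0, "tz": -60, "rx": 0, "ry": 0, "rz": 0, "grip": 0.5},
  ],
)

```text
time: 5.8
tool_pos: [0.4488, 0.1493, 0.1017]
tool_rot: [-2.251, -2.191, 0.0]
contact_force: [0.9, 0.1, -1.1]
width: 0.0602
grasp_force: 15.0
```

Emit:
move_arm(
  deltas=[
    {"tx": 0, "ty": 0, "tz": -30, "rx": 0, "ry": 0, "rz": 0, "grip": 0.5},
    {"tx": 0, "ty": 0, "tz": -60, "rx": 0, "ry": 0, "rz": 0, "grip": 0.5},
    {"tx": 0, "ty": 0, "tz": -90, "rx": 0, "ry": 0, "rz": 0, "grip": 0.5},
    {"tx": 0, "ty": 0, "tz": -110, "rx": 0, "ry": 0, "rz": 0, "grip": 0.5},
    {"tx": 0, "ty": 0, "tz": -120, "rx": 0, "ry": 0, "rz": 0, "grip": 0.5},
    {"tx": 0, "ty": 0, "tz": -120, "rx": 0, "ry": 0, "rz": 0, "grip": 0.5},
    {"tx": 0, "ty": 0, "tz": -120, "rx": 0, "ry": 0, "rz": 0, "grip": 0.5},
    {"tx": 0, "ty": 0, "tz": -120, "rx": 0, "ry": 0, "rz": 0, "grip": 0.5},
  ],
)

```text
time: 6.8
tool_pos: [0.4484, 0.1491, 0.22]
tool_rot: [-2.251, -2.191, 0.002]
contact_force: [0.1, -0.1, -0.1]
width: 0.06
grasp_force: 15.0
```

Emit:
move_arm(
  deltas=[
    {"tx": -40, "ty": 32, "tz": -10, "rx": 0, "ry": 0, "rz": 0, "grip": 0.5},
    {"tx": -90, "ty": 72, "tz": -20, "rx": 0, "ry": 0, "rz": 0, "grip": 0.5},
    {"tx": -140, "ty": 111, "tz": -20, "rx": 0, "ry": 0, "rz": 0, "grip": 0.5},
    {"tx": -190, "ty": 151, "tz": -20, "rx": 0, "ry": 0, "rz": 0, "grip": 0.5},
    {"tx": -225, "ty": 180, "tz": -20, "rx": 0, "ry": 0, "rz": 0, "grip": 0.5},
    {"tx": -244, "ty": 194, "tz": -20, "rx": 0, "ry": 0, "rz": 0, "grip": 0.5},
    {"tx": -244, "ty": 194, "tz": -20, "rx": 0, "ry": 0, "rz": 0, "grip": 0.5},
    {"tx": -244, "ty": 194, "tz": -20, "rx": 0, "ry": 0, "rz": 0, "grip": 0.5},
  ],
)

```text
time: 7.8
tool_pos: [0.6358, -0.0989, 0.24]
tool_rot: [-2.249, -2.191, 0.001]
contact_force: [-0.2, 0.6, -0.6]
width: 0.0599
grasp_force: 15.0
```

```bash
python3 - <<'E'
from h import *
im,s,cm=shot("wrist","w3")
print(s["tool_pos"],[np.round(d["point"],4) for d in pinpoint("square_stack","wrist")])
shot("top");print([np.round(d["point"],4) for d in pinpoint("square_stack","top")])
cv2.imwrite("pics/w3o.png",im[...,::-1])
E
```

```text
[ 0.63581357 -0.0988808   0.24000836] [array([0.6315, 0.0031, 0.0013])]
[array([ 6.34e-01, -2.30e-03,  4.00e-04]), array([ 0.4407, -0.1248,  0.0022])]
```

View pics/w3o.png

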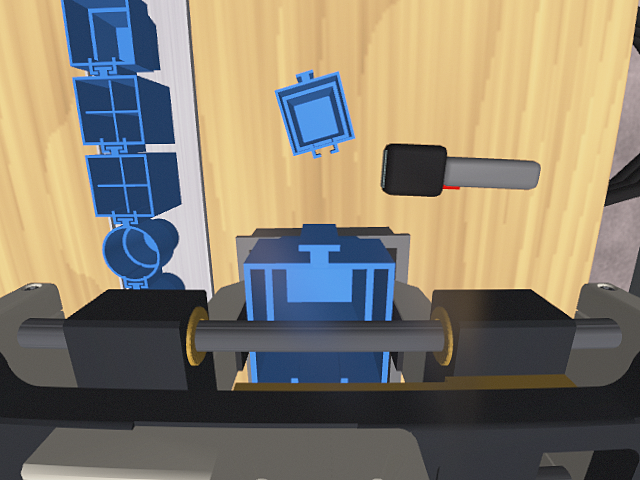

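The stack's rim corners are at px (275,90), (340,71), (355,137), (291,157). The held cup (248–395, 238+) sits square in the fingers.

```bash
cat >> h.py <<'E'
def fitrim(im,cm,x0,z,shape="sq",r=.02875):
    """fit rim centre line (x,y,yaw) to the bright blue rim"""
    from scipy.optimize import minimize
    h=cv2.cvtColor(im,cv2.COLOR_RGB2HSV)
    b=((h[...,0]>100)&(h[...,0]<128)&(h[...,1]>90)&(h[...,2]>200)).astype(np.float32)
    g=cv2.GaussianBlur(b,(0,0),2.0)
    t=np.linspace(-1,1,30)
    sq=np.r_[np.c_[t,t*0+1],np.c_[t,t*0-1],np.c_[t*0+1,t],np.c_[t*0-1,t]] if shape=="sq" else np.c_[np.cos(np.pi*t),np.sin(np.pi*t)]
    def f(p):
        c,s_=np.cos(p[2]),np.sin(p[2])
        q=sq*r@np.array([[c,s_],[-s_,c]])+p[:2]
        uv=proj(cm,np.c_[q,np.full(len(q),z)]).astype(np.float32)
        return -cv2.remap(g,uv[:,:1],uv[:,1:],cv2.INTER_LINEAR).mean()
    best=None
    for dx in (-.006,0,.006):
      for dy in (-.006,0,.006):
        for a in (np.radians(np.arange(-40,50,10)) if shape=="sq" else [0]):
          p=np.array([x0[0]+dx,x0[1]+dy,a]);v=f(p)
          if best is None or v<best[0]: best=(v,p)
    r_=minimize(f,best[1],method="Nelder-Mead",options=dict(initial_simplex=best[1]+np.array([[0,0,0],[.004,0,0],[0,.004,0],[0,0,.08]])))
    return r_.x,-r_.fun
E
python3 - <<'E'
from h import *
im=cv2.imread("pics/w3.png")[...,::-1].copy();s=read_state();cm=cam("wrist",s)
print(np.round(ray(cm,[[275,90],[340,71],[355,137],[291,157]],.07),4), ray(cm,[[275,90],[340,71],[355,137],[291,157]],.07).mean(0))
p,v=fitrim(im,cm,(.633,.001),.07);print(p,np.degrees(p[2]),v)
# held-cup rim fit: rim z = TCP+0.032
h,v2=fitrim(im,cm,s["tool_pos"][:2],s["tool_pos"][2]+.032);print("held",h,v2,s["tool_pos"])
t=cv2.imread("pics/scene0.png")
yw=p[2];delta(s,p[0],p[1],.19,yw)
E
```

```text
[[ 0.5999  0.025   0.07  ]
 [ 0.6584  0.0393  0.07  ]
 [ 0.6718 -0.0175  0.07  ]
 [ 0.6116 -0.0342  0.07  ]] [0.63541965 0.00316302 0.07      ]
[0.63512909 0.00396352 0.2473136 ] 14.170025332566432 0.5629025101661682
held [ 0.63657504 -0.09706523 -0.02399261] 0.5028917789459229 [ 0.63607503 -0.09851916  0.24082103]
tx,ty,tz [102.4  -3.5  50.9] rz -15.62 yaw -1.45
```

Emit:
move_arm(
  deltas=[
    {"tx": 30, "ty": -1, "tz": 5, "rx": 0, "ry": 0, "rz": -5, "grip": 0.5},
    {"tx": 65, "ty": -2, "tz": 30, "rx": 0, "ry": 0, "rz": -10, "grip": 0.5},
    {"tx": 90, "ty": -3, "tz": 60, "rx": 0, "ry": 0, "rz": -15.6, "grip": 0.5},
    {"tx": 101, "ty": -3.5, "tz": 90, "rx": 0, "ry": 0, "rz": -15.6, "grip": 0.5},
    {"tx": 101, "ty": -3.5, "tz": 110, "rx": 0, "ry": 0, "rz": -15.6, "grip": 0.5},
    {"tx": 101, "ty": -3.5, "tz": 120, "rx": 0, "ry": 0, "rz": -15.6, "grip": 0.5},
    {"tx": 101, "ty": -3.5, "tz": 120, "rx": 0, "ry": 0, "rz": -15.6, "grip": 0.5},
    {"tx": 101, "ty": -3.5, "tz": 120, "rx": 0, "ry": 0, "rz": -15.6, "grip": 0.5},
  ],
)

```text
time: 9.0
tool_pos: [0.6361, 0.0013, 0.1217]
tool_rot: [1.932, 2.476, 0.002]
contact_force: [-0.3, -0.9, -1.0]
width: 0.06
grasp_force: 15.0
```

```bash
python3 - <<'E'
from h import *
im,s,cm=shot("wrist","w4")
print(s["tool_pos"],np.degrees(yaw(s)))
im2,_,_=shot("scene","s4")
cv2.imwrite("pics/v4.png",np.hstack([im[150:480,120:520],cv2.resize(im2[170:280,230:360],(390,330))])[...,::-1])
E
```

```text
[0.63608499 0.00133802 0.12171247] 14.08306578523841
```

View pics/v4.png

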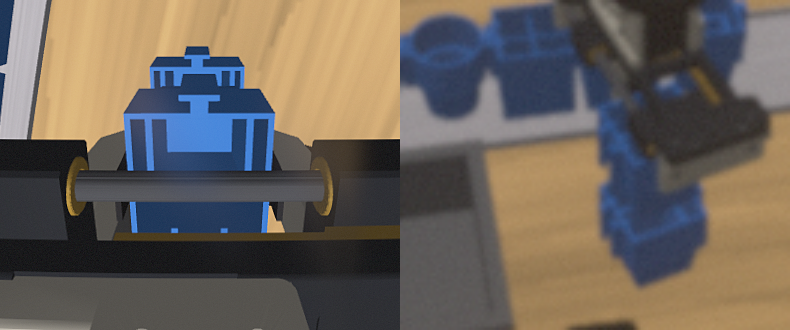

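The held cup is lined up over the stack: its tongue is at px 199 and the stack's at px 197 in the crop. I'll descend.

Emit:
move_arm(
  deltas=[
    {"tx": 0, "ty": -0.5, "tz": 8, "rx": 0, "ry": 0, "rz": 0, "grip": 0.5},
    {"tx": 0, "ty": -0.5, "tz": 15, "rx": 0, "ry": 0, "rz": 0, "grip": 0.5},
    {"tx": 0, "ty": -0.5, "tz": 22, "rx": 0, "ry": 0, "rz": 0, "grip": 0.5},
    {"tx": 0, "ty": -0.5, "tz": 28, "rx": 0, "ry": 0, "rz": 0, "grip": 0.5},
    {"tx": 0, "ty": -0.5, "tz": 33, "rx": 0, "ry": 0, "rz": 0, "grip": 0.5},
    {"tx": 0, "ty": -0.5, "tz": 38, "rx": 0, "ry": 0, "rz": 0, "grip": 0.5},
    {"tx": 0, "ty": -0.5, "tz": 41, "rx": 0, "ry": 0, "rz": 0, "grip": 0.5},
    {"tx": 0, "ty": -0.5, "tz": 43, "rx": 0, "ry": 0, "rz": 0, "grip": 0.5},
  ],
)

```text
time: 10.1
tool_pos: [0.635, 0.0012, 0.0776]
tool_rot: [-1.933, -2.477, -0.0]
contact_force: [-0.4, -0.0, -0.4]
width: 0.06
grasp_force: 15.0
```

Emit:
move_arm(
  deltas=[
    {"tx": 0, "ty": 0, "tz": 1, "rx": 0, "ry": 0, "rz": 0, "grip": 0.5},
    {"tx": 0, "ty": 0, "tz": 2, "rx": 0, "ry": 0, "rz": 0, "grip": 0.5},
    {"tx": 0, "ty": 0, "tz": 3, "rx": 0, "ry": 0, "rz": 0, "grip": 0.5},
    {"tx": 0, "ty": 0, "tz": 4, "rx": 0, "ry": 0, "rz": 0, "grip": 0.5},
    {"tx": 0, "ty": 0, "tz": 5, "rx": 0, "ry": 0, "rz": 0, "grip": 0.5},
    {"tx": 0, "ty": 0, "tz": 5, "rx": 0, "ry": 0, "rz": 0, "grip": 0.5},
    {"tx": 0, "ty": 0, "tz": 5, "rx": 0, "ry": 0, "rz": 0, "grip": 0.5},
    {"tx": 0, "ty": 0, "tz": 5, "rx": 0, "ry": 0, "rz": 0, "grip": 0.5},
  ],
)

```text
time: 11.1
tool_pos: [0.6352, 0.0011, 0.074]
tool_rot: [1.933, 2.476, 0.001]
contact_force: [-5.0, 0.6, 12.6]
width: 0.06
grasp_force: 15.0
```

Seated: 12.6 N at the expected height. Release and rise.

Emit:
move_arm(
  deltas=[
    {"tx": 0, "ty": 0, "tz": -1, "rx": 0, "ry": 0, "rz": 0, "grip": 0.3},
    {"tx": 0, "ty": 0, "tz": -1, "rx": 0, "ry": 0, "rz": 0, "grip": 0.15},
    {"tx": 0, "ty": 0, "tz": -1, "rx": 0, "ry": 0, "rz": 0, "grip": 0},
    {"tx": 0, "ty": 0, "tz": -1, "rx": 0, "ry": 0, "rz": 0, "grip": 0},
    {"tx": 0, "ty": 0, "tz": -20, "rx": 0, "ry": 0, "rz": 0, "grip": 0},
    {"tx": 0, "ty": 0, "tz": -60, "rx": 0, "ry": 0, "rz": 0, "grip": 0},
    {"tx": 0, "ty": 0, "tz": -110, "rx": 0, "ry": 0, "rz": 0, "grip": 0},
    {"tx": 0, "ty": 0, "tz": -140, "rx": 0, "ry": 0, "rz": 0, "grip": 0},
  ],
)

```text
time: 12.1
tool_pos: [0.636, 0.0007, 0.2168]
tool_rot: [1.932, 2.474, 0.004]
contact_force: [0.4, 0.2, 0.1]
width: 0.0919
grasp_force: 0.0
```

```bash
python3 - <<'E'
from h import *
im,s,cm=shot("wrist","w5")
print(s["tool_pos"],s["width"])
p,v=fitrim(im,cm,(.635,.003),.106);print(p,v)
# next square: rim edges fit
c=(.4477,.081)
delta(s,c[0],c[1],.115,-.025)
E
```

```text
[0.63596518 0.00073778 0.21684522] 0.09187861097385744
[0.63545434 0.00164728 0.24509377] 0.46251291036605835
tx,ty,tz [ 123.6 -163.6  101.1] rz 15.47 yaw 14.04
```

Emit:
move_arm(
  deltas=[
    {"tx": 30, "ty": -40, "tz": 0, "rx": 0, "ry": 0, "rz": 5, "grip": 0},
    {"tx": 62, "ty": -82, "tz": 0, "rx": 0, "ry": 0, "rz": 10, "grip": 0},
    {"tx": 94, "ty": -124, "tz": 10, "rx": 0, "ry": 0, "rz": 15.5, "grip": 0},
    {"tx": 115, "ty": -152, "tz": 30, "rx": 0, "ry": 0, "rz": 15.5, "grip": 0},
    {"tx": 123.5, "ty": -164, "tz": 60, "rx": 0, "ry": 0, "rz": 15.5, "grip": 0},
    {"tx": 123.5, "ty": -164, "tz": 90, "rx": 0, "ry": 0, "rz": 15.5, "grip": 0},
    {"tx": 123.5, "ty": -164, "tz": 101, "rx": 0, "ry": 0, "rz": 15.5, "grip": 0},
    {"tx": 123.5, "ty": -164, "tz": 101, "rx": 0, "ry": 0, "rz": 15.5, "grip": 0},
  ],
)

```text
time: 13.15
tool_pos: [0.4462, 0.0808, 0.112]
tool_rot: [2.25, 2.193, -0.001]
contact_force: [-0.2, 0.4, -0.3]
width: 0.0915
grasp_force: 0.0
```

```bash
python3 - <<'E'
from h import *
im,s,cm=shot("wrist","w6")
print(s["tool_pos"])
p,v=fitrim(im,cm,(.4475,.081),.073);print(p,v)
delta(s,p[0],p[1],.042,p[2])
E
```

```text
[0.44617867 0.08082601 0.11202687]
[0.44098366 0.08083465 0.02443954] 0.0605899877846241
tx,ty,tz [-0.1 -5.2 70. ] rz -2.88 yaw -1.48
```

```bash
cat >> h.py <<'E'
def edges(im,cm,s,z=.073,rows=range(230,300,6)):
    """mean tool-y offset (mm) of blue width centre from TCP"""
    m=blue(im);M=R.from_rotvec(s["tool_rot"]).as_matrix();o=[]
    for v in rows:
        u=np.flatnonzero(m[v]);u=u[(u>235)&(u<405)]
        if len(u)<30: continue
        a=(ray(cm,[[u[0],v],[u[-1]+1,v]],z)-s["tool_pos"])@M*1000
        o.append([v,a[:,0].mean(),a[:,1].mean(),a[1,1]-a[0,1]])
    return np.array(o)
E
python3 - <<'E'
from h import *
im=cv2.imread("pics/w6.png")[...,::-1].copy();s=read_state();cm=cam("wrist",s)
print(np.round(edges(im,cm,s),1));print(s["tool_pos"])
b=cv2.imread("pics/w2.png")[...,::-1].copy()
h=cv2.cvtColor(im,cv2.COLOR_RGB2HSV)[...,2];print(np.percentile(h[210:305,270:360],[50,90,99]))
E
```

```text
[[230.   26.5   1.6  59.8]
 [236.   22.8   1.6  58.9]
 [242.   19.    1.6  59.2]
 [248.   15.2   1.6  59.5]
 [254.   11.4   1.6  59.8]
 [260.    7.5   1.7  58.9]
 [266.    3.6   1.7  59.2]
 [272.   -0.4   1.7  59.5]
 [278.   -4.4   1.7  59.9]
 [284.   -8.4   1.7  58.9]
 [290.  -12.5   1.7  59.3]
 [296.  -16.7   1.7  59.6]]
[0.44661263 0.08090535 0.11248013]
[106. 195. 203.]
```

Emit:
move_arm(
  deltas=[
    {"tx": 0, "ty": 1.3, "tz": 20, "rx": 0, "ry": 0, "rz": 0, "grip": 0},
    {"tx": 0, "ty": 1.3, "tz": 45, "rx": 0, "ry": 0, "rz": 0, "grip": 0},
    {"tx": 0, "ty": 1.3, "tz": 62, "rx": 0, "ry": 0, "rz": 0, "grip": 0},
    {"tx": 0, "ty": 1.3, "tz": 70, "rx": 0, "ry": 0, "rz": 0, "grip": 0},
    {"tx": 0, "ty": 1.3, "tz": 70, "rx": 0, "ry": 0, "rz": 0, "grip": 0},
    {"tx": 0, "ty": 1.3, "tz": 70, "rx": 0, "ry": 0, "rz": 0, "grip": 0.3},
    {"tx": 0, "ty": 1.3, "tz": 70, "rx": 0, "ry": 0, "rz": 0, "grip": 0.5},
    {"tx": 0, "ty": 1.3, "tz": 70, "rx": 0, "ry": 0, "rz": 0, "grip": 0.5},
  ],
)

```text
time: 14.2
tool_pos: [0.4474, 0.0812, 0.0421]
tool_rot: [2.249, 2.193, 0.001]
contact_force: [-0.1, 0.4, 0.5]
width: 0.0665
grasp_force: 0.0
```

Emit:
move_arm(
  deltas=[
    {"tx": 0, "ty": 0, "tz": 0, "rx": 0, "ry": 0, "rz": 0, "grip": 0.5},
    {"tx": 0, "ty": 0, "tz": 0, "rx": 0, "ry": 0, "rz": 0, "grip": 0.5},
    {"tx": 0, "ty": 0, "tz": -5, "rx": 0, "ry": 0, "rz": 0, "grip": 0.5},
    {"tx": 0, "ty": 0, "tz": -13, "rx": 0, "ry": 0, "rz": 0, "grip": 0.5},
    {"tx": 0, "ty": 0, "tz": -23, "rx": 0, "ry": 0, "rz": 0, "grip": 0.5},
    {"tx": 0, "ty": 0, "tz": -33, "rx": 0, "ry": 0, "rz": 0, "grip": 0.5},
    {"tx": 0, "ty": 0, "tz": -45, "rx": 0, "ry": 0, "rz": 0, "grip": 0.5},
    {"tx": 0, "ty": 0, "tz": -60, "rx": 0, "ry": 0, "rz": 0, "grip": 0.5},
  ],
)

```text
time: 15.2
tool_pos: [0.4471, 0.0811, 0.1026]
tool_rot: [-2.249, -2.193, 0.0]
contact_force: [-0.2, 0.7, -0.4]
width: 0.0598
grasp_force: 15.0
```

Emit:
move_arm(
  deltas=[
    {"tx": 0, "ty": 0, "tz": -30, "rx": 0, "ry": 0, "rz": 0, "grip": 0.5},
    {"tx": 0, "ty": 0, "tz": -70, "rx": 0, "ry": 0, "rz": 0, "grip": 0.5},
    {"tx": 0, "ty": 0, "tz": -110, "rx": 0, "ry": 0, "rz": 0, "grip": 0.5},
    {"tx": 0, "ty": 0, "tz": -140, "rx": 0, "ry": 0, "rz": 0, "grip": 0.5},
    {"tx": -40, "ty": 40, "tz": -140, "rx": 0, "ry": 0, "rz": 0, "grip": 0.5},
    {"tx": -80, "ty": 80, "tz": -140, "rx": 0, "ry": 0, "rz": 0, "grip": 0.5},
    {"tx": -120, "ty": 120, "tz": -140, "rx": 0, "ry": 0, "rz": 0, "grip": 0.5},
    {"tx": -150, "ty": 160, "tz": -140, "rx": 0, "ry": 0, "rz": 0, "grip": 0.5},
  ],
)

```text
time: 16.2
tool_pos: [0.6042, -0.075, 0.2427]
tool_rot: [2.25, 2.192, 0.0]
contact_force: [-0.2, 0.2, -0.6]
width: 0.0598
grasp_force: 15.0
```

Emit:
move_arm(
  deltas=[
    {"tx": -15, "ty": 20, "tz": 0, "rx": 0, "ry": 0, "rz": 0, "grip": 0.5},
    {"tx": -22, "ty": 30, "tz": 0, "rx": 0, "ry": 0, "rz": 0, "grip": 0.5},
    {"tx": -22, "ty": 30, "tz": 0, "rx": 0, "ry": 0, "rz": 0, "grip": 0.5},
    {"tx": -22, "ty": 30, "tz": 0, "rx": 0, "ry": 0, "rz": 0, "grip": 0.5},
    {"tx": -22, "ty": 30, "tz": 0, "rx": 0, "ry": 0, "rz": 0, "grip": 0.5},
    {"tx": -22, "ty": 30, "tz": 0, "rx": 0, "ry": 0, "rz": 0, "grip": 0.5},
    {"tx": -22, "ty": 30, "tz": 0, "rx": 0, "ry": 0, "rz": 0, "grip": 0.5},
    {"tx": -22, "ty": 30, "tz": 0, "rx": 0, "ry": 0, "rz": 0, "grip": 0.5},
  ],
)

```text
time: 17.2
tool_pos: [0.6328, -0.0956, 0.2418]
tool_rot: [2.249, 2.194, 0.0]
contact_force: [-0.4, 1.1, -0.8]
width: 0.0603
grasp_force: 15.0
```

```bash
sed -i 's/h\[...,2\]>200/h[...,2]>180/' h.py; python3 - <<'E'
from h import *
im,s,cm=shot("wrist","w7")
p,v=fitrim(im,cm,(.635,.003),.106);print("stack",p,np.degrees(p[2]),v)
h,v2=fitrim(im,cm,s["tool_pos"][:2],s["tool_pos"][2]+.032);print("held",h,v2,s["tool_pos"],s["width"])
cv2.polylines(im,[np.int32(proj(cm,rect(*p,.03,.106)))],True,(255,255,0),1)
delta(s,p[0],p[1],.155,p[2])
im2,_,_=shot("scene")
cv2.imwrite("pics/v7.png",np.hstack([im[0:480,60:520],cv2.resize(im2[140:300,160:300],(340,480))[:,:]])[...,::-1])
E
```

```text
stack [0.63529227 0.00265708 0.24642226] 14.11895519179843 0.5839599370956421
held [ 0.63328854 -0.09450165 -0.0238283 ] 0.5003224611282349 [ 0.63282637 -0.09556902  0.24178585] 0.060271336367248976
tx,ty,tz [98.3  0.  86.8] rz -15.55 yaw -1.43
```

View pics/v7.png

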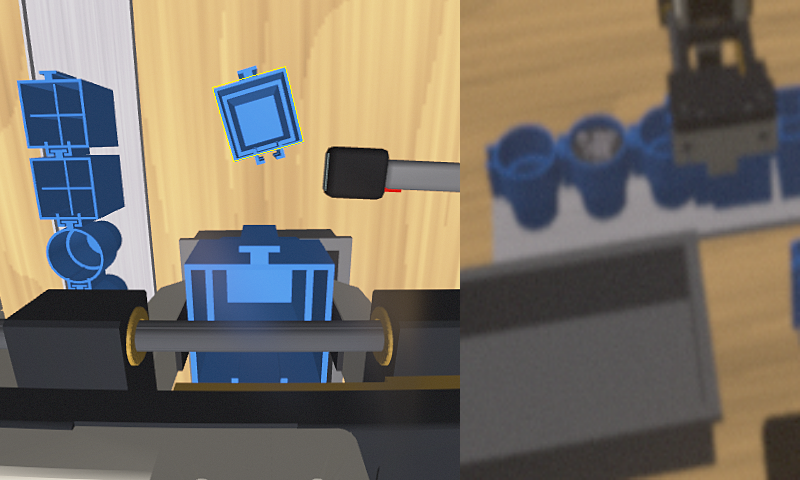

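Stack unmoved: the rim fit lands on px (258,113) in the crop. The held cup is square.

Emit:
move_arm(
  deltas=[
    {"tx": 30, "ty": 0, "tz": 5, "rx": 0, "ry": 0, "rz": -5, "grip": 0.5},
    {"tx": 60, "ty": 0, "tz": 15, "rx": 0, "ry": 0, "rz": -10, "grip": 0.5},
    {"tx": 85, "ty": 0, "tz": 30, "rx": 0, "ry": 0, "rz": -15.6, "grip": 0.5},
    {"tx": 97.5, "ty": -0.3, "tz": 50, "rx": 0, "ry": 0, "rz": -15.6, "grip": 0.5},
    {"tx": 97.5, "ty": -0.3, "tz": 70, "rx": 0, "ry": 0, "rz": -15.6, "grip": 0.5},
    {"tx": 97.5, "ty": -0.3, "tz": 84, "rx": 0, "ry": 0, "rz": -15.6, "grip": 0.5},
    {"tx": 97.5, "ty": -0.3, "tz": 87, "rx": 0, "ry": 0, "rz": -15.6, "grip": 0.5},
    {"tx": 97.5, "ty": -0.3, "tz": 87, "rx": 0, "ry": 0, "rz": -15.6, "grip": 0.5},
  ],
)

```text
time: 18.3
tool_pos: [0.6352, 0.0019, 0.1549]
tool_rot: [1.93, 2.479, 0.0]
contact_force: [-0.5, -0.8, -0.8]
width: 0.0598
grasp_force: 15.0
```

Emit:
move_arm(
  deltas=[
    {"tx": 0, "ty": 0, "tz": 6, "rx": 0, "ry": 0, "rz": 0, "grip": 0.5},
    {"tx": 0, "ty": 0, "tz": 12, "rx": 0, "ry": 0, "rz": 0, "grip": 0.5},
    {"tx": 0, "ty": 0, "tz": 18, "rx": 0, "ry": 0, "rz": 0, "grip": 0.5},
    {"tx": 0, "ty": 0, "tz": 24, "rx": 0, "ry": 0, "rz": 0, "grip": 0.5},
    {"tx": 0, "ty": 0, "tz": 30, "rx": 0, "ry": 0, "rz": 0, "grip": 0.5},
    {"tx": 0, "ty": 0, "tz": 35, "rx": 0, "ry": 0, "rz": 0, "grip": 0.5},
    {"tx": 0, "ty": 0, "tz": 39, "rx": 0, "ry": 0, "rz": 0, "grip": 0.5},
    {"tx": 0, "ty": 0, "tz": 41, "rx": 0, "ry": 0, "rz": 0, "grip": 0.5},
  ],
)

```text
time: 19.3
tool_pos: [0.6349, 0.0019, 0.1135]
tool_rot: [-1.93, -2.478, 0.0]
contact_force: [0.3, -0.1, -0.1]
width: 0.0598
grasp_force: 15.0
```

Emit:
move_arm(
  deltas=[
    {"tx": 0, "ty": 0, "tz": 1, "rx": 0, "ry": 0, "rz": 0, "grip": 0.5},
    {"tx": 0, "ty": 0, "tz": 2, "rx": 0, "ry": 0, "rz": 0, "grip": 0.5},
    {"tx": 0, "ty": 0, "tz": 3, "rx": 0, "ry": 0, "rz": 0, "grip": 0.5},
    {"tx": 0, "ty": 0, "tz": 4, "rx": 0, "ry": 0, "rz": 0, "grip": 0.5},
    {"tx": 0, "ty": 0, "tz": 4.5, "rx": 0, "ry": 0, "rz": 0, "grip": 0.5},
    {"tx": 0, "ty": 0, "tz": 4.5, "rx": 0, "ry": 0, "rz": 0, "grip": 0.5},
    {"tx": 0, "ty": 0, "tz": 4.5, "rx": 0, "ry": 0, "rz": 0, "grip": 0.5},
    {"tx": 0, "ty": 0, "tz": 4.5, "rx": 0, "ry": 0, "rz": 0, "grip": 0.5},
  ],
)

```text
time: 20.3
tool_pos: [0.6353, 0.0018, 0.111]
tool_rot: [1.931, 2.478, 0.002]
contact_force: [-4.8, 0.6, 14.9]
width: 0.0595
grasp_force: 15.0
```

Emit:
move_arm(
  deltas=[
    {"tx": 0, "ty": 0, "tz": -1, "rx": 0, "ry": 0, "rz": 0, "grip": 0.3},
    {"tx": 0, "ty": 0, "tz": -1, "rx": 0, "ry": 0, "rz": 0, "grip": 0.15},
    {"tx": 0, "ty": 0, "tz": -1, "rx": 0, "ry": 0, "rz": 0, "grip": 0},
    {"tx": 0, "ty": 0, "tz": -1, "rx": 0, "ry": 0, "rz": 0, "grip": 0},
    {"tx": 0, "ty": 0, "tz": -20, "rx": 0, "ry": 0, "rz": 0, "grip": 0},
    {"tx": 0, "ty": 0, "tz": -60, "rx": 0, "ry": 0, "rz": 0, "grip": 0},
    {"tx": 0, "ty": 0, "tz": -100, "rx": 0, "ry": 0, "rz": 0, "grip": 0},
    {"tx": 0, "ty": 0, "tz": -110, "rx": 0, "ry": 0, "rz": 0, "grip": 0},
  ],
)

```text
time: 21.3
tool_pos: [0.6366, 0.0013, 0.2235]
tool_rot: [1.928, 2.475, 0.006]
contact_force: [-0.4, -0.1, 1.3]
width: 0.0917
grasp_force: 0.0
```

```bash
python3 - <<'E'
from h import *
im,s,cm=shot("wrist","w8")
p,v=fitrim(im,cm,(.635,.003),.142);print("stack",p,np.degrees(p[2]),v)
print(s["tool_pos"],s["width"]); delta(s,.438,-.264,.115,-.025)
E
```

```text
stack [0.63561906 0.00215905 0.24637859] 14.116453258489758 0.5492532253265381
[0.63663975 0.00133108 0.2234624 ] 0.0917105802280726
tx,ty,tz [-208.7 -258.   107.2] rz 15.57 yaw 14.14
```

Emit:
move_arm(
  deltas=[
    {"tx": -35, "ty": -45, "tz": 0, "rx": 0, "ry": 0, "rz": 5, "grip": 0},
    {"tx": -72, "ty": -90, "tz": 0, "rx": 0, "ry": 0, "rz": 10, "grip": 0},
    {"tx": -108, "ty": -135, "tz": 0, "rx": 0, "ry": 0, "rz": 15.5, "grip": 0},
    {"tx": -145, "ty": -180, "tz": 5, "rx": 0, "ry": 0, "rz": 15.5, "grip": 0},
    {"tx": -180, "ty": -225, "tz": 20, "rx": 0, "ry": 0, "rz": 15.5, "grip": 0},
    {"tx": -209, "ty": -258, "tz": 50, "rx": 0, "ry": 0, "rz": 15.5, "grip": 0},
    {"tx": -209, "ty": -258, "tz": 90, "rx": 0, "ry": 0, "rz": 15.5, "grip": 0},
    {"tx": -209, "ty": -258, "tz": 108, "rx": 0, "ry": 0, "rz": 15.5, "grip": 0},
  ],
)

```text
time: 22.35
tool_pos: [0.4341, -0.2637, 0.1091]
tool_rot: [-2.247, -2.191, 0.002]
contact_force: [0.9, 0.5, -0.4]
width: 0.092
grasp_force: 0.0
```

```bash
python3 - <<'E'
from h import *
im,s,cm=shot("wrist","w9")
print(s["tool_pos"])
e=edges(im,cm,s,rows=range(200,306,6));print(np.round(e,1))
for y in(-.264,):
    p,v=fitrim(im,cm,(.438,y),.073,"rd");print(p,v)
    delta(s,p[0],p[1],.042,-.025)
cv2.polylines(im,[np.int32(proj(cm,np.c_[p[0]+.03*np.cos(np.linspace(0,6.28,40)),p[1]+.03*np.sin(np.linspace(0,6.28,40)),np.full(40,.073)]))],True,(255,255,0),1)
cv2.imwrite("pics/v9.png",im[...,::-1])
E
```

```text
[ 0.43412611 -0.26368304  0.10910471]
[[200.   45.1   5.3  32.7]
 [206.   41.6   5.3  24.7]
 [212.   38.1   5.   24.3]
 [218.   34.5   5.1  25.6]
 [224.   31.    4.5  33.9]
 [230.   27.3   4.5  39.9]
 [236.   23.7   4.8  44.3]
 [242.   20.    4.9  48.1]
 [248.   16.3   5.2  51.3]
 [254.   12.5   5.5  54.6]
 [260.    8.7   5.3  56.7]
 [266.    4.8   5.3  58.2]
 [272.    1.    5.3  58.5]
 [278.   -3.    5.6  58.2]
 [284.   -7.    5.4  56.7]
 [290.  -11.    5.4  53.3]
 [296.  -15.    5.4  48.6]
 [302.  -19.2   5.8  42. ]]
[ 0.43915464 -0.26292112 -0.1090835 ] 0.6433485150337219
tx,ty,tz [ 0.8  5.2 67.1] rz -0.0 yaw -1.43
```

View pics/v9.png

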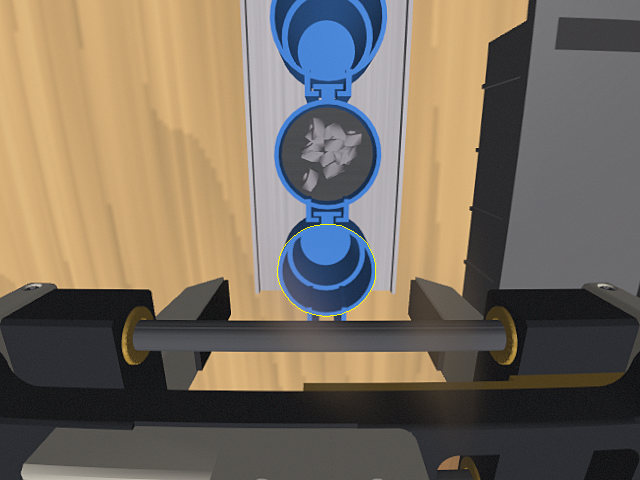

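The round rim fits at px (326,270), with the full round at (328,153). The arm may still be settling, so I'll hold briefly and re-measure.

Emit:
move_arm(
  deltas=[
    {"tx": 0.5, "ty": 4, "tz": 0, "rx": 0, "ry": 0, "rz": 0, "grip": 0},
    {"tx": 0.5, "ty": 4, "tz": 0, "rx": 0, "ry": 0, "rz": 0, "grip": 0},
    {"tx": 0.5, "ty": 4, "tz": 0, "rx": 0, "ry": 0, "rz": 0, "grip": 0},
    {"tx": 0.5, "ty": 4, "tz": 0, "rx": 0, "ry": 0, "rz": 0, "grip": 0},
    {"tx": 0.5, "ty": 4, "tz": 0, "rx": 0, "ry": 0, "rz": 0, "grip": 0},
    {"tx": 0.5, "ty": 4, "tz": 0, "rx": 0, "ry": 0, "rz": 0, "grip": 0},
    {"tx": 0.5, "ty": 4, "tz": 0, "rx": 0, "ry": 0, "rz": 0, "grip": 0},
    {"tx": 0.5, "ty": 4, "tz": 0, "rx": 0, "ry": 0, "rz": 0, "grip": 0},
  ],
)

```text
time: 23.4
tool_pos: [0.4399, -0.2636, 0.1112]
tool_rot: [-2.247, -2.195, 0.0]
contact_force: [0.7, -0.3, -0.1]
width: 0.0916
grasp_force: 0.0
```

```bash
python3 - <<'E'
from h import *
im,s,cm=shot("wrist","w10")
print(s["tool_pos"])
p,v=fitrim(im,cm,(.438,-.264),.073,"rd");print(p,v);delta(s,p[0],p[1],.042,-.025)
print([np.round(read_state()["tool_pos"],4) for _ in range(3)])
E
```

```text
[ 0.43993029 -0.26355899  0.11118853]
[ 0.43895326 -0.26335979  0.0182681 ] 0.6661307215690613
tx,ty,tz [ 0.2 -1.  69.2] rz 0.09 yaw -1.34
[array([ 0.4399, -0.2635,  0.1112]), array([ 0.4399, -0.2635,  0.1112]), array([ 0.4399, -0.2635,  0.1112])]
```

Emit:
move_arm(
  deltas=[
    {"tx": 0, "ty": -1.4, "tz": 20, "rx": 0, "ry": 0, "rz": 0, "grip": 0},
    {"tx": 0, "ty": -1.4, "tz": 45, "rx": 0, "ry": 0, "rz": 0, "grip": 0},
    {"tx": 0, "ty": -1.4, "tz": 62, "rx": 0, "ry": 0, "rz": 0, "grip": 0},
    {"tx": 0, "ty": -1.4, "tz": 69, "rx": 0, "ry": 0, "rz": 0, "grip": 0},
    {"tx": 0, "ty": -1.4, "tz": 69, "rx": 0, "ry": 0, "rz": 0, "grip": 0},
    {"tx": 0, "ty": -1.4, "tz": 69, "rx": 0, "ry": 0, "rz": 0, "grip": 0.3},
    {"tx": 0, "ty": -1.4, "tz": 69, "rx": 0, "ry": 0, "rz": 0, "grip": 0.5},
    {"tx": 0, "ty": -1.4, "tz": 69, "rx": 0, "ry": 0, "rz": 0, "grip": 0.5},
  ],
)

```text
time: 24.45
tool_pos: [0.4389, -0.2635, 0.0426]
tool_rot: [2.247, 2.195, 0.001]
contact_force: [1.0, 0.9, 0.3]
width: 0.0662
grasp_force: 0.0
```

Emit:
move_arm(
  deltas=[
    {"tx": 0, "ty": 0, "tz": 0, "rx": 0, "ry": 0, "rz": 0, "grip": 0.5},
    {"tx": 0, "ty": 0, "tz": 0, "rx": 0, "ry": 0, "rz": 0, "grip": 0.5},
    {"tx": 0, "ty": 0, "tz": -5, "rx": 0, "ry": 0, "rz": 0, "grip": 0.5},
    {"tx": 0, "ty": 0, "tz": -13, "rx": 0, "ry": 0, "rz": 0, "grip": 0.5},
    {"tx": 0, "ty": 0, "tz": -23, "rx": 0, "ry": 0, "rz": 0, "grip": 0.5},
    {"tx": 0, "ty": 0, "tz": -33, "rx": 0, "ry": 0, "rz": 0, "grip": 0.5},
    {"tx": 0, "ty": 0, "tz": -45, "rx": 0, "ry": 0, "rz": 0, "grip": 0.5},
    {"tx": 0, "ty": 0, "tz": -60, "rx": 0, "ry": 0, "rz": 0, "grip": 0.5},
  ],
)

```text
time: 25.45
tool_pos: [0.4385, -0.2635, 0.1031]
tool_rot: [-2.247, -2.195, 0.0]
contact_force: [-0.2, 0.0, -0.7]
width: 0.0601
grasp_force: 15.0
```

Emit:
move_arm(
  deltas=[
    {"tx": 0, "ty": 0, "tz": -30, "rx": 0, "ry": 0, "rz": 0, "grip": 0.5},
    {"tx": 0, "ty": 0, "tz": -70, "rx": 0, "ry": 0, "rz": 0, "grip": 0.5},
    {"tx": 0, "ty": 0, "tz": -110, "rx": 0, "ry": 0, "rz": 0, "grip": 0.5},
    {"tx": 0, "ty": 0, "tz": -150, "rx": 0, "ry": 0, "rz": 0, "grip": 0.5},
    {"tx": 0, "ty": 0, "tz": -180, "rx": 0, "ry": 0, "rz": 0, "grip": 0.5},
    {"tx": 0, "ty": 0, "tz": -180, "rx": 0, "ry": 0, "rz": 0, "grip": 0.5},
    {"tx": 0, "ty": 0, "tz": -180, "rx": 0, "ry": 0, "rz": 0, "grip": 0.5},
    {"tx": 0, "ty": 0, "tz": -180, "rx": 0, "ry": 0, "rz": 0, "grip": 0.5},
  ],
)

```text
time: 26.45
tool_pos: [0.438, -0.2632, 0.2814]
tool_rot: [-2.246, -2.194, 0.001]
contact_force: [0.3, 0.9, -0.4]
width: 0.06
grasp_force: 15.0
```

```bash
python3 - <<'E'
from h import *
s=read_state();shot("top")
q=pinpoint("round_stack","top");print([(d["p"],np.round(d["point"],4)) for d in q],s["width"],s["tool_pos"])
print([(d["p"],np.round(d["point"],4)) for d in pinpoint("square_stack","top")])
delta(s,.636,.140,.28,-.025)
E
```

```text
[(0.81, array([0.6383, 0.2394, 0.0039]))] 0.05996143083496556 [ 0.43801599 -0.26315375  0.28135593]
[(0.48, array([ 0.6338,  0.0028, -0.001 ]))]
tx,ty,tz [407.7 188.5   1.3] rz 0.09 yaw -1.34
```

Emit:
move_arm(
  deltas=[
    {"tx": 50, "ty": 23, "tz": 0, "rx": 0, "ry": 0, "rz": 0, "grip": 0.5},
    {"tx": 105, "ty": 48, "tz": 0, "rx": 0, "ry": 0, "rz": 0, "grip": 0.5},
    {"tx": 160, "ty": 74, "tz": 0, "rx": 0, "ry": 0, "rz": 0, "grip": 0.5},
    {"tx": 215, "ty": 99, "tz": 0, "rx": 0, "ry": 0, "rz": 0, "grip": 0.5},
    {"tx": 270, "ty": 125, "tz": 0, "rx": 0, "ry": 0, "rz": 0, "grip": 0.5},
    {"tx": 325, "ty": 150, "tz": 0, "rx": 0, "ry": 0, "rz": 0, "grip": 0.5},
    {"tx": 375, "ty": 173, "tz": 10, "rx": 0, "ry": 0, "rz": 0, "grip": 0.5},
    {"tx": 408, "ty": 188, "tz": 30, "rx": 0, "ry": 0, "rz": 0, "grip": 0.5},
  ],
)

```text
time: 27.6
tool_pos: [0.6371, 0.1434, 0.2515]
tool_rot: [-2.244, -2.199, -0.001]
contact_force: [-0.1, -0.0, -1.2]
width: 0.0601
grasp_force: 15.0
```

Emit:
move_arm(
  deltas=[
    {"tx": 0, "ty": 0, "tz": 10, "rx": 0, "ry": 0, "rz": 0, "grip": 0.5},
    {"tx": 0, "ty": 0, "tz": 10, "rx": 0, "ry": 0, "rz": 0, "grip": 0.5},
    {"tx": 0, "ty": 0, "tz": 10, "rx": 0, "ry": 0, "rz": 0, "grip": 0.5},
    {"tx": 0, "ty": 0, "tz": 10, "rx": 0, "ry": 0, "rz": 0, "grip": 0.5},
    {"tx": 0, "ty": 0, "tz": 10, "rx": 0, "ry": 0, "rz": 0, "grip": 0.5},
    {"tx": 0, "ty": 0, "tz": 10, "rx": 0, "ry": 0, "rz": 0, "grip": 0.5},
    {"tx": 0, "ty": 0, "tz": 10, "rx": 0, "ry": 0, "rz": 0, "grip": 0.5},
    {"tx": 0, "ty": 0, "tz": 10, "rx": 0, "ry": 0, "rz": 0, "grip": 0.5},
  ],
)

```text
time: 28.6
tool_pos: [0.636, 0.14, 0.2422]
tool_rot: [-2.247, -2.195, -0.0]
contact_force: [-0.8, -0.6, -0.6]
width: 0.0603
grasp_force: 15.0
```

```bash
cat >> h.py <<'E'
def ring(im,cm,x,y,z,r=.03):
    t=np.linspace(0,6.28,60)
    cv2.polylines(im,[np.int32(proj(cm,np.c_[x+r*np.cos(t),y+r*np.sin(t),np.full(60,z)]))],True,(255,255,0),1)
E
python3 - <<'E'
from h import *
im,s,cm=shot("wrist","w11")
p,v=fitrim(im,cm,(.637,.240),.07,"rd");print("stack",p,v)
h,v2=fitrim(im,cm,s["tool_pos"][:2],s["tool_pos"][2]+.032,"rd");print("held",h,v2,s["tool_pos"],s["width"])
ring(im,cm,p[0],p[1],.07);ring(im,cm,h[0],h[1],s["tool_pos"][2]+.032)
cv2.imwrite("pics/v11.png",im[...,::-1])
delta(s,p[0],p[1],.123,-.025)
E
```

```text
stack [ 0.63525595  0.24198383 -0.05833605] 0.5226366519927979
held [ 0.63665573  0.14110857 -0.08483839] 0.5065828561782837 [0.63604629 0.14000678 0.24223047] 0.06027082065458363
tx,ty,tz [101.9  -3.2 119.2] rz 0.1 yaw -1.34
```

View pics/v11.png

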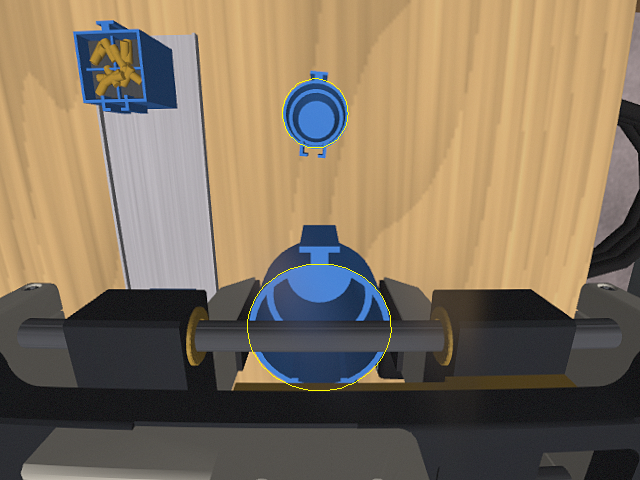

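Both rim fits land on target: stack at px (315,113), held cup at (320,327). Lower and nest.

Emit:
move_arm(
  deltas=[
    {"tx": 35, "ty": -1, "tz": 10, "rx": 0, "ry": 0, "rz": 0, "grip": 0.5},
    {"tx": 70, "ty": -2.5, "tz": 25, "rx": 0, "ry": 0, "rz": 0, "grip": 0.5},
    {"tx": 93, "ty": -3.6, "tz": 55, "rx": 0, "ry": 0, "rz": 0, "grip": 0.5},
    {"tx": 100.8, "ty": -3.6, "tz": 85, "rx": 0, "ry": 0, "rz": 0, "grip": 0.5},
    {"tx": 100.8, "ty": -3.6, "tz": 108, "rx": 0, "ry": 0, "rz": 0, "grip": 0.5},
    {"tx": 100.8, "ty": -3.6, "tz": 118, "rx": 0, "ry": 0, "rz": 0, "grip": 0.5},
    {"tx": 100.8, "ty": -3.6, "tz": 119, "rx": 0, "ry": 0, "rz": 0, "grip": 0.5},
    {"tx": 100.8, "ty": -3.6, "tz": 119, "rx": 0, "ry": 0, "rz": 0, "grip": 0.5},
  ],
)

```text
time: 29.65
tool_pos: [0.6355, 0.2408, 0.1243]
tool_rot: [2.247, 2.195, 0.002]
contact_force: [0.4, 0.5, -0.2]
width: 0.0599
grasp_force: 15.0
```

Emit:
move_arm(
  deltas=[
    {"tx": 0, "ty": 0, "tz": 8, "rx": 0, "ry": 0, "rz": 0, "grip": 0.5},
    {"tx": 0, "ty": 0, "tz": 15, "rx": 0, "ry": 0, "rz": 0, "grip": 0.5},
    {"tx": 0, "ty": 0, "tz": 22, "rx": 0, "ry": 0, "rz": 0, "grip": 0.5},
    {"tx": 0, "ty": 0, "tz": 28, "rx": 0, "ry": 0, "rz": 0, "grip": 0.5},
    {"tx": 0, "ty": 0, "tz": 33, "rx": 0, "ry": 0, "rz": 0, "grip": 0.5},
    {"tx": 0, "ty": 0, "tz": 38, "rx": 0, "ry": 0, "rz": 0, "grip": 0.5},
    {"tx": 0, "ty": 0, "tz": 42, "rx": 0, "ry": 0, "rz": 0, "grip": 0.5},
    {"tx": 0, "ty": 0, "tz": 45, "rx": 0, "ry": 0, "rz": 0, "grip": 0.5},
  ],
)

```text
time: 30.65
tool_pos: [0.6348, 0.2409, 0.078]
tool_rot: [2.247, 2.195, 0.0]
contact_force: [0.7, 0.0, -0.5]
width: 0.0601
grasp_force: 15.0
```

Emit:
move_arm(
  deltas=[
    {"tx": 0, "ty": 0, "tz": 1, "rx": 0, "ry": 0, "rz": 0, "grip": 0.5},
    {"tx": 0, "ty": 0, "tz": 2, "rx": 0, "ry": 0, "rz": 0, "grip": 0.5},
    {"tx": 0, "ty": 0, "tz": 3, "rx": 0, "ry": 0, "rz": 0, "grip": 0.5},
    {"tx": 0, "ty": 0, "tz": 4, "rx": 0, "ry": 0, "rz": 0, "grip": 0.5},
    {"tx": 0, "ty": 0, "tz": 4, "rx": 0, "ry": 0, "rz": 0, "grip": 0.5},
    {"tx": 0, "ty": 0, "tz": 4, "rx": 0, "ry": 0, "rz": 0, "grip": 0.5},
    {"tx": 0, "ty": 0, "tz": 4, "rx": 0, "ry": 0, "rz": 0, "grip": 0.5},
    {"tx": 0, "ty": 0, "tz": 4, "rx": 0, "ry": 0, "rz": 0, "grip": 0.5},
  ],
)

```text
time: 31.65
tool_pos: [0.6351, 0.2409, 0.0755]
tool_rot: [-2.247, -2.195, -0.002]
contact_force: [-4.2, -1.1, 9.8]
width: 0.06
grasp_force: 15.0
```

Seated. Release, rise and go to the second round.

Emit:
move_arm(
  deltas=[
    {"tx": 0, "ty": 0, "tz": -1, "rx": 0, "ry": 0, "rz": 0, "grip": 0.3},
    {"tx": 0, "ty": 0, "tz": -1, "rx": 0, "ry": 0, "rz": 0, "grip": 0.15},
    {"tx": 0, "ty": 0, "tz": -1, "rx": 0, "ry": 0, "rz": 0, "grip": 0},
    {"tx": 0, "ty": 0, "tz": -1, "rx": 0, "ry": 0, "rz": 0, "grip": 0},
    {"tx": 0, "ty": 0, "tz": -20, "rx": 0, "ry": 0, "rz": 0, "grip": 0},
    {"tx": 0, "ty": 0, "tz": -70, "rx": 0, "ry": 0, "rz": 0, "grip": 0},
    {"tx": 0, "ty": 0, "tz": -130, "rx": 0, "ry": 0, "rz": 0, "grip": 0},
    {"tx": 0, "ty": 0, "tz": -170, "rx": 0, "ry": 0, "rz": 0, "grip": 0},
  ],
)

```text
time: 32.65
tool_pos: [0.6358, 0.2406, 0.2489]
tool_rot: [2.247, 2.194, 0.006]
contact_force: [-0.7, 0.7, 0.3]
width: 0.0916
grasp_force: 0.0
```

```bash
python3 - <<'E'
from h import *
im,s,cm=shot("wrist","w12")
p,v=fitrim(im,cm,(.6353,.2415),.106,"rd");print("stack",p,v,s["tool_pos"])
delta(s,.4423,-.1265,.115,-.025)
E
```

```text
stack [0.635006   0.23970528 0.1208486 ] 0.4395929276943207 [0.6357506  0.24057544 0.24893029]
tx,ty,tz [-371.8 -185.2  132.7] rz 0.07 yaw -1.37
```

Emit:
move_arm(
  deltas=[
    {"tx": -50, "ty": -25, "tz": 0, "rx": 0, "ry": 0, "rz": 0, "grip": 0},
    {"tx": -105, "ty": -52, "tz": 0, "rx": 0, "ry": 0, "rz": 0, "grip": 0},
    {"tx": -160, "ty": -79, "tz": 0, "rx": 0, "ry": 0, "rz": 0, "grip": 0},
    {"tx": -215, "ty": -107, "tz": 0, "rx": 0, "ry": 0, "rz": 0, "grip": 0},
    {"tx": -270, "ty": -134, "tz": 0, "rx": 0, "ry": 0, "rz": 0, "grip": 0},
    {"tx": -325, "ty": -162, "tz": 10, "rx": 0, "ry": 0, "rz": 0, "grip": 0},
    {"tx": -360, "ty": -180, "tz": 40, "rx": 0, "ry": 0, "rz": 0, "grip": 0},
    {"tx": -371.5, "ty": -184.5, "tz": 75, "rx": 0, "ry": 0, "rz": 0, "grip": 0},
  ],
)

```text
time: 33.7
tool_pos: [0.4411, -0.1288, 0.1701]
tool_rot: [2.25, 2.19, 0.005]
contact_force: [-0.4, 0.2, 0.0]
width: 0.092
grasp_force: 0.0
```

Emit:
move_arm(
  deltas=[
    {"tx": 0, "ty": 0, "tz": 30, "rx": 0, "ry": 0, "rz": 0, "grip": 0},
    {"tx": 0, "ty": 0, "tz": 50, "rx": 0, "ry": 0, "rz": 0, "grip": 0},
    {"tx": 0, "ty": 0, "tz": 58, "rx": 0, "ry": 0, "rz": 0, "grip": 0},
    {"tx": 0, "ty": 0, "tz": 58, "rx": 0, "ry": 0, "rz": 0, "grip": 0},
    {"tx": 0, "ty": 0, "tz": 58, "rx": 0, "ry": 0, "rz": 0, "grip": 0},
    {"tx": 0, "ty": 0, "tz": 58, "rx": 0, "ry": 0, "rz": 0, "grip": 0},
    {"tx": 0, "ty": 0, "tz": 58, "rx": 0, "ry": 0, "rz": 0, "grip": 0},
    {"tx": 0, "ty": 0, "tz": 58, "rx": 0, "ry": 0, "rz": 0, "grip": 0},
  ],
)

```text
time: 34.7
tool_pos: [0.4418, -0.1262, 0.1114]
tool_rot: [2.247, 2.195, 0.0]
contact_force: [-0.3, 0.1, -0.2]
width: 0.092
grasp_force: 0.0
```

```bash
python3 - <<'E'
from h import *
im,s,cm=shot("wrist","w13")
print(s["tool_pos"])
p,v=fitrim(im,cm,(.442,-.126),.073,"rd");print(p,v);delta(s,p[0],p[1],.042,-.025)
e=edges(im,cm,s,rows=range(254,284,6));print(np.round(e,1))
E
```

```text
[ 0.44178343 -0.12620346  0.11139107]
[ 0.44251094 -0.12550874  0.04464159] 0.6612826585769653
tx,ty,tz [ 0.7  0.7 69.4] rz 0.1 yaw -1.33
[[254.   11.7   1.   55.8]
 [260.    7.9   1.   57.3]
 [266.    4.    1.   58.9]
 [272.    0.    1.1  59.2]
 [278.   -3.9   1.1  58.3]]
```

Emit:
move_arm(
  deltas=[
    {"tx": 0, "ty": 0.3, "tz": 20, "rx": 0, "ry": 0, "rz": 0, "grip": 0},
    {"tx": 0, "ty": 0.3, "tz": 45, "rx": 0, "ry": 0, "rz": 0, "grip": 0},
    {"tx": 0, "ty": 0.3, "tz": 62, "rx": 0, "ry": 0, "rz": 0, "grip": 0},
    {"tx": 0, "ty": 0.3, "tz": 69, "rx": 0, "ry": 0, "rz": 0, "grip": 0},
    {"tx": 0, "ty": 0.3, "tz": 69, "rx": 0, "ry": 0, "rz": 0, "grip": 0},
    {"tx": 0, "ty": 0.3, "tz": 69, "rx": 0, "ry": 0, "rz": 0, "grip": 0.3},
    {"tx": 0, "ty": 0.3, "tz": 69, "rx": 0, "ry": 0, "rz": 0, "grip": 0.5},
    {"tx": 0, "ty": 0.3, "tz": 69, "rx": 0, "ry": 0, "rz": 0, "grip": 0.5},
  ],
)

```text
time: 35.75
tool_pos: [0.4423, -0.1262, 0.0426]
tool_rot: [2.247, 2.195, 0.001]
contact_force: [-0.4, 0.4, 0.8]
width: 0.0664
grasp_force: 0.0
```

Emit:
move_arm(
  deltas=[
    {"tx": 0, "ty": 0, "tz": 0, "rx": 0, "ry": 0, "rz": 0, "grip": 0.5},
    {"tx": 0, "ty": 0, "tz": 0, "rx": 0, "ry": 0, "rz": 0, "grip": 0.5},
    {"tx": 0, "ty": 0, "tz": -5, "rx": 0, "ry": 0, "rz": 0, "grip": 0.5},
    {"tx": 0, "ty": 0, "tz": -13, "rx": 0, "ry": 0, "rz": 0, "grip": 0.5},
    {"tx": 0, "ty": 0, "tz": -23, "rx": 0, "ry": 0, "rz": 0, "grip": 0.5},
    {"tx": 0, "ty": 0, "tz": -33, "rx": 0, "ry": 0, "rz": 0, "grip": 0.5},
    {"tx": 0, "ty": 0, "tz": -45, "rx": 0, "ry": 0, "rz": 0, "grip": 0.5},
    {"tx": 0, "ty": 0, "tz": -60, "rx": 0, "ry": 0, "rz": 0, "grip": 0.5},
  ],
)

```text
time: 36.75
tool_pos: [0.4419, -0.1262, 0.1031]
tool_rot: [-2.247, -2.195, 0.0]
contact_force: [-0.7, 0.1, 0.1]
width: 0.0599
grasp_force: 15.0
```

Emit:
move_arm(
  deltas=[
    {"tx": 0, "ty": 0, "tz": -30, "rx": 0, "ry": 0, "rz": 0, "grip": 0.5},
    {"tx": 0, "ty": 0, "tz": -70, "rx": 0, "ry": 0, "rz": 0, "grip": 0.5},
    {"tx": 0, "ty": 0, "tz": -110, "rx": 0, "ry": 0, "rz": 0, "grip": 0.5},
    {"tx": 0, "ty": 0, "tz": -150, "rx": 0, "ry": 0, "rz": 0, "grip": 0.5},
    {"tx": 0, "ty": 0, "tz": -180, "rx": 0, "ry": 0, "rz": 0, "grip": 0.5},
    {"tx": 0, "ty": 0, "tz": -180, "rx": 0, "ry": 0, "rz": 0, "grip": 0.5},
    {"tx": 0, "ty": 0, "tz": -180, "rx": 0, "ry": 0, "rz": 0, "grip": 0.5},
    {"tx": 0, "ty": 0, "tz": -180, "rx": 0, "ry": 0, "rz": 0, "grip": 0.5},
  ],
)

```text
time: 37.75
tool_pos: [0.4413, -0.1261, 0.2814]
tool_rot: [-2.246, -2.194, 0.002]
contact_force: [-0.6, -0.1, -0.7]
width: 0.0598
grasp_force: 15.0
```

```bash
python3 - <<'E'
from h import *
s=read_state();shot("top")
q=pinpoint("round_stack","top");print([(d["p"],np.round(d["point"],4)) for d in q],s["width"],s["tool_pos"])
delta(s,.636,.140,.28,-.025)
E
```

```text
[(0.63, array([0.635 , 0.2396, 0.002 ]))] 0.05978295256078287 [ 0.44125954 -0.12612691  0.28139224]
tx,ty,tz [270.6 188.4   1. ] rz 0.09 yaw -1.34
```

Emit:
move_arm(
  deltas=[
    {"tx": 45, "ty": 31, "tz": 0, "rx": 0, "ry": 0, "rz": 0, "grip": 0.5},
    {"tx": 90, "ty": 63, "tz": 0, "rx": 0, "ry": 0, "rz": 0, "grip": 0.5},
    {"tx": 135, "ty": 94, "tz": 0, "rx": 0, "ry": 0, "rz": 0, "grip": 0.5},
    {"tx": 180, "ty": 125, "tz": 0, "rx": 0, "ry": 0, "rz": 0, "grip": 0.5},
    {"tx": 225, "ty": 157, "tz": 0, "rx": 0, "ry": 0, "rz": 0, "grip": 0.5},
    {"tx": 255, "ty": 178, "tz": 10, "rx": 0, "ry": 0, "rz": 0, "grip": 0.5},
    {"tx": 270, "ty": 188, "tz": 20, "rx": 0, "ry": 0, "rz": 0, "grip": 0.5},
    {"tx": 270, "ty": 188, "tz": 20, "rx": 0, "ry": 0, "rz": 0, "grip": 0.5},
  ],
)

```text
time: 38.85
tool_pos: [0.6355, 0.1394, 0.2604]
tool_rot: [-2.246, -2.196, 0.005]
contact_force: [-0.1, -0.7, -0.7]
width: 0.0598
grasp_force: 15.0
```

Emit:
move_arm(
  deltas=[
    {"tx": 0, "ty": 0, "tz": 10, "rx": 0, "ry": 0, "rz": 0, "grip": 0.5},
    {"tx": 0, "ty": 0, "tz": 10, "rx": 0, "ry": 0, "rz": 0, "grip": 0.5},
    {"tx": 0, "ty": 0, "tz": 10, "rx": 0, "ry": 0, "rz": 0, "grip": 0.5},
    {"tx": 0, "ty": 0, "tz": 10, "rx": 0, "ry": 0, "rz": 0, "grip": 0.5},
    {"tx": 0, "ty": 0, "tz": 10, "rx": 0, "ry": 0, "rz": 0, "grip": 0.5},
    {"tx": 0, "ty": 0, "tz": 10, "rx": 0, "ry": 0, "rz": 0, "grip": 0.5},
    {"tx": 0, "ty": 0, "tz": 10, "rx": 0, "ry": 0, "rz": 0, "grip": 0.5},
    {"tx": 0, "ty": 0, "tz": 10, "rx": 0, "ry": 0, "rz": 0, "grip": 0.5},
  ],
)

```text
time: 39.85
tool_pos: [0.6363, 0.1393, 0.2522]
tool_rot: [2.247, 2.196, 0.0]
contact_force: [0.3, -0.2, -1.0]
width: 0.06
grasp_force: 15.0
```

```bash
python3 - <<'E'
from h import *
im,s,cm=shot("wrist","w14")
p,v=fitrim(im,cm,(.635,.240),.106,"rd");print("stack",p,v)
h,v2=fitrim(im,cm,s["tool_pos"][:2],s["tool_pos"][2]+.032,"rd");print("held",h,v2,s["tool_pos"],s["width"])
ring(im,cm,p[0],p[1],.106);ring(im,cm,h[0],h[1],s["tool_pos"][2]+.032)
cv2.imwrite("pics/v14.png",im[:,60:560][...,::-1])
delta(s,p[0],p[1],.158,-.025)
E
```

```text
stack [0.63507809 0.24142523 0.04597333] 0.5475804805755615
held [0.63682718 0.14140759 0.01440633] 0.5085653066635132 [0.63625693 0.1393436  0.25221212] 0.059972979210058334
tx,ty,tz [102.   -3.5  94.2] rz 0.1 yaw -1.33
```

View pics/v14.png

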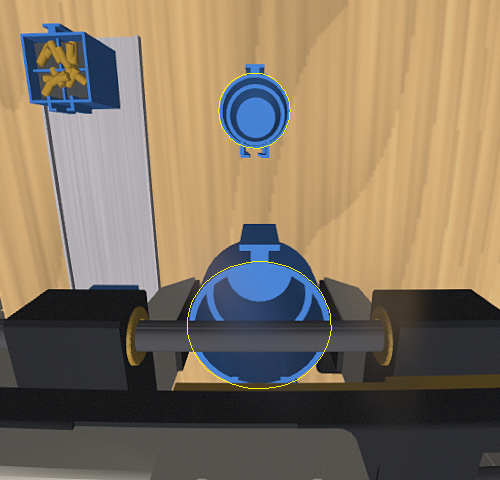

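The stack rim, now two cups, fits at px (255,111) and the held cup at (260,325) in the crop. Nest.

Emit:
move_arm(
  deltas=[
    {"tx": 35, "ty": -1, "tz": 5, "rx": 0, "ry": 0, "rz": 0, "grip": 0.5},
    {"tx": 70, "ty": -2.5, "tz": 15, "rx": 0, "ry": 0, "rz": 0, "grip": 0.5},
    {"tx": 93, "ty": -4, "tz": 35, "rx": 0, "ry": 0, "rz": 0, "grip": 0.5},
    {"tx": 100.2, "ty": -4, "tz": 60, "rx": 0, "ry": 0, "rz": 0, "grip": 0.5},
    {"tx": 100.2, "ty": -4, "tz": 80, "rx": 0, "ry": 0, "rz": 0, "grip": 0.5},
    {"tx": 100.2, "ty": -4, "tz": 92, "rx": 0, "ry": 0, "rz": 0, "grip": 0.5},
    {"tx": 100.2, "ty": -4, "tz": 94, "rx": 0, "ry": 0, "rz": 0, "grip": 0.5},
    {"tx": 100.2, "ty": -4, "tz": 94, "rx": 0, "ry": 0, "rz": 0, "grip": 0.5},
  ],
)

```text
time: 40.9
tool_pos: [0.635, 0.2393, 0.1587]
tool_rot: [2.247, 2.195, 0.001]
contact_force: [-0.5, -0.7, -0.2]
width: 0.0598
grasp_force: 15.0
```

Emit:
move_arm(
  deltas=[
    {"tx": 0, "ty": 0, "tz": 8, "rx": 0, "ry": 0, "rz": 0, "grip": 0.5},
    {"tx": 0, "ty": 0, "tz": 15, "rx": 0, "ry": 0, "rz": 0, "grip": 0.5},
    {"tx": 0, "ty": 0, "tz": 22, "rx": 0, "ry": 0, "rz": 0, "grip": 0.5},
    {"tx": 0, "ty": 0, "tz": 28, "rx": 0, "ry": 0, "rz": 0, "grip": 0.5},
    {"tx": 0, "ty": 0, "tz": 33, "rx": 0, "ry": 0, "rz": 0, "grip": 0.5},
    {"tx": 0, "ty": 0, "tz": 38, "rx": 0, "ry": 0, "rz": 0, "grip": 0.5},
    {"tx": 0, "ty": 0, "tz": 42, "rx": 0, "ry": 0, "rz": 0, "grip": 0.5},
    {"tx": 0, "ty": 0, "tz": 44, "rx": 0, "ry": 0, "rz": 0, "grip": 0.5},
  ],
)

```text
time: 41.9
tool_pos: [0.6345, 0.2395, 0.114]
tool_rot: [-2.247, -2.195, 0.0]
contact_force: [0.4, 1.1, -0.5]
width: 0.0599
grasp_force: 15.0
```

Emit:
move_arm(
  deltas=[
    {"tx": 0, "ty": 0, "tz": 1, "rx": 0, "ry": 0, "rz": 0, "grip": 0.5},
    {"tx": 0, "ty": 0, "tz": 2, "rx": 0, "ry": 0, "rz": 0, "grip": 0.5},
    {"tx": 0, "ty": 0, "tz": 3, "rx": 0, "ry": 0, "rz": 0, "grip": 0.5},
    {"tx": 0, "ty": 0, "tz": 4, "rx": 0, "ry": 0, "rz": 0, "grip": 0.5},
    {"tx": 0, "ty": 0, "tz": 4.5, "rx": 0, "ry": 0, "rz": 0, "grip": 0.5},
    {"tx": 0, "ty": 0, "tz": 4.5, "rx": 0, "ry": 0, "rz": 0, "grip": 0.5},
    {"tx": 0, "ty": 0, "tz": 4.5, "rx": 0, "ry": 0, "rz": 0, "grip": 0.5},
    {"tx": 0, "ty": 0, "tz": 4.5, "rx": 0, "ry": 0, "rz": 0, "grip": 0.5},
  ],
)

```text
time: 42.9
tool_pos: [0.6349, 0.2397, 0.1115]
tool_rot: [-2.247, -2.195, -0.002]
contact_force: [-4.6, -0.2, 12.7]
width: 0.0599
grasp_force: 15.0
```

Emit:
move_arm(
  deltas=[
    {"tx": 0, "ty": 0, "tz": -1, "rx": 0, "ry": 0, "rz": 0, "grip": 0.3},
    {"tx": 0, "ty": 0, "tz": -1, "rx": 0, "ry": 0, "rz": 0, "grip": 0.15},
    {"tx": 0, "ty": 0, "tz": -1, "rx": 0, "ry": 0, "rz": 0, "grip": 0},
    {"tx": 0, "ty": 0, "tz": -1, "rx": 0, "ry": 0, "rz": 0, "grip": 0},
    {"tx": 0, "ty": 0, "tz": -20, "rx": 0, "ry": 0, "rz": 0, "grip": 0},
    {"tx": 0, "ty": 0, "tz": -70, "rx": 0, "ry": 0, "rz": 0, "grip": 0},
    {"tx": 0, "ty": 0, "tz": -120, "rx": 0, "ry": 0, "rz": 0, "grip": 0},
    {"tx": 0, "ty": 0, "tz": -130, "rx": 0, "ry": 0, "rz": 0, "grip": 0},
  ],
)

```text
time: 43.9
tool_pos: [0.6367, 0.2395, 0.2453]
tool_rot: [2.246, 2.193, 0.011]
contact_force: [0.8, 0.4, 0.5]
width: 0.0915
grasp_force: 0.0
```

```bash
python3 - <<'E'
from h import *
im,s,cm=shot("wrist","w15")
p,v=fitrim(im,cm,(.635,.240),.142,"rd");print("stack",p,v,s["tool_pos"])
delta(s,.4458,.0125,.115,-.025)
E
```

```text
stack [0.63469782 0.23995839 0.07397189] 0.4854179620742798 [0.63669719 0.23950716 0.24527145]
tx,ty,tz [-231.8 -186.3  128.3] rz 0.07 yaw -1.36
```

Emit:
move_arm(
  deltas=[
    {"tx": -40, "ty": -32, "tz": 0, "rx": 0, "ry": 0, "rz": 0, "grip": 0},
    {"tx": -85, "ty": -68, "tz": 0, "rx": 0, "ry": 0, "rz": 0, "grip": 0},
    {"tx": -130, "ty": -104, "tz": 0, "rx": 0, "ry": 0, "rz": 0, "grip": 0},
    {"tx": -175, "ty": -140, "tz": 10, "rx": 0, "ry": 0, "rz": 0, "grip": 0},
    {"tx": -215, "ty": -171, "tz": 30, "rx": 0, "ry": 0, "rz": 0, "grip": 0},
    {"tx": -231.5, "ty": -185, "tz": 70, "rx": 0, "ry": 0, "rz": 0, "grip": 0},
    {"tx": -231.5, "ty": -185, "tz": 110, "rx": 0, "ry": 0, "rz": 0, "grip": 0},
    {"tx": -231.5, "ty": -185, "tz": 128, "rx": 0, "ry": 0, "rz": 0, "grip": 0},
  ],
)

```text
time: 44.95
tool_pos: [0.4423, 0.0121, 0.1098]
tool_rot: [-2.247, -2.193, 0.004]
contact_force: [-0.1, -0.1, -0.9]
width: 0.0917
grasp_force: 0.0
```

Emit:
move_arm(
  deltas=[
    {"tx": 0, "ty": 0, "tz": 0, "rx": 0, "ry": 0, "rz": 0, "grip": 0},
    {"tx": 0, "ty": 0, "tz": 0, "rx": 0, "ry": 0, "rz": 0, "grip": 0},
    {"tx": 0, "ty": 0, "tz": 0, "rx": 0, "ry": 0, "rz": 0, "grip": 0},
    {"tx": 0, "ty": 0, "tz": 0, "rx": 0, "ry": 0, "rz": 0, "grip": 0},
    {"tx": 0, "ty": 0, "tz": 0, "rx": 0, "ry": 0, "rz": 0, "grip": 0},
    {"tx": 0, "ty": 0, "tz": 0, "rx": 0, "ry": 0, "rz": 0, "grip": 0},
    {"tx": 0, "ty": 0, "tz": 0, "rx": 0, "ry": 0, "rz": 0, "grip": 0},
    {"tx": 0, "ty": 0, "tz": 0, "rx": 0, "ry": 0, "rz": 0, "grip": 0},
  ],
)

```text
time: 45.95
tool_pos: [0.4442, 0.0124, 0.1117]
tool_rot: [-2.247, -2.195, 0.0]
contact_force: [-0.1, 1.1, -0.4]
width: 0.0919
grasp_force: 0.0
```

```bash
python3 - <<'E'
from h import *
im,s,cm=shot("wrist","w16")
print(s["tool_pos"])
p,v=fitrim(im,cm,(.446,.0125),.073);print(p,v);delta(s,p[0],p[1],.042,p[2])
print(np.round(edges(im,cm,s,rows=range(236,290,8)),1))
cv2.polylines(im,[np.int32(proj(cm,rect(*p,.03,.073)))],True,(255,255,0),1)
cv2.imwrite("pics/v16.png",im[100:400,150:500][...,::-1])
E
```

```text
[0.44421082 0.01241428 0.11170629]
[ 0.44584031  0.01265694 -0.02660332] 0.5887361764907837
tx,ty,tz [ 0.3  1.6 69.7] rz 0.19 yaw -1.34
[[236.   23.    1.9  59.2]
 [244.   18.    1.9  59.6]
 [252.   12.9   1.9  58.9]
 [260.    7.8   2.   59.3]
 [268.    2.6   2.   59.7]
 [276.   -2.7   2.   58.9]
 [284.   -8.1   2.   59.3]]
```

View pics/v16.png

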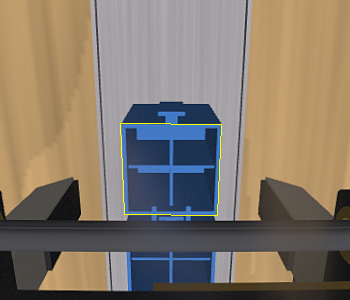

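The rim fit is right at crop (171,170). Grip and lift.

Emit:
move_arm(
  deltas=[
    {"tx": 0, "ty": 1.3, "tz": 20, "rx": 0, "ry": 0, "rz": 0, "grip": 0},
    {"tx": 0, "ty": 1.3, "tz": 45, "rx": 0, "ry": 0, "rz": 0, "grip": 0},
    {"tx": 0, "ty": 1.3, "tz": 62, "rx": 0, "ry": 0, "rz": 0, "grip": 0},
    {"tx": 0, "ty": 1.3, "tz": 69, "rx": 0, "ry": 0, "rz": 0, "grip": 0},
    {"tx": 0, "ty": 1.3, "tz": 69, "rx": 0, "ry": 0, "rz": 0, "grip": 0},
    {"tx": 0, "ty": 1.3, "tz": 69, "rx": 0, "ry": 0, "rz": 0, "grip": 0.3},
    {"tx": 0, "ty": 1.3, "tz": 69, "rx": 0, "ry": 0, "rz": 0, "grip": 0.5},
    {"tx": 0, "ty": 1.3, "tz": 69, "rx": 0, "ry": 0, "rz": 0, "grip": 0.5},
  ],
)

```text
time: 47.0
tool_pos: [0.4458, 0.0126, 0.0431]
tool_rot: [2.247, 2.195, 0.001]
contact_force: [-0.0, 0.0, -0.5]
width: 0.0669
grasp_force: 0.0
```

Emit:
move_arm(
  deltas=[
    {"tx": 0, "ty": 0, "tz": 0, "rx": 0, "ry": 0, "rz": 0, "grip": 0.5},
    {"tx": 0, "ty": 0, "tz": 0, "rx": 0, "ry": 0, "rz": 0, "grip": 0.5},
    {"tx": 0, "ty": 0, "tz": -5, "rx": 0, "ry": 0, "rz": 0, "grip": 0.5},
    {"tx": 0, "ty": 0, "tz": -13, "rx": 0, "ry": 0, "rz": 0, "grip": 0.5},
    {"tx": 0, "ty": 0, "tz": -23, "rx": 0, "ry": 0, "rz": 0, "grip": 0.5},
    {"tx": 0, "ty": 0, "tz": -33, "rx": 0, "ry": 0, "rz": 0, "grip": 0.5},
    {"tx": 0, "ty": 0, "tz": -45, "rx": 0, "ry": 0, "rz": 0, "grip": 0.5},
    {"tx": 0, "ty": 0, "tz": -60, "rx": 0, "ry": 0, "rz": 0, "grip": 0.5},
  ],
)

```text
time: 48.0
tool_pos: [0.4454, 0.0124, 0.1036]
tool_rot: [-2.247, -2.195, 0.0]
contact_force: [-0.5, 0.6, -1.1]
width: 0.0598
grasp_force: 15.0
```

Emit:
move_arm(
  deltas=[
    {"tx": 0, "ty": 0, "tz": -30, "rx": 0, "ry": 0, "rz": 0, "grip": 0.5},
    {"tx": 0, "ty": 0, "tz": -70, "rx": 0, "ry": 0, "rz": 0, "grip": 0.5},
    {"tx": 0, "ty": 0, "tz": -110, "rx": 0, "ry": 0, "rz": 0, "grip": 0.5},
    {"tx": 0, "ty": 0, "tz": -140, "rx": 0, "ry": 0, "rz": 0, "grip": 0.5},
    {"tx": 0, "ty": 0, "tz": -160, "rx": 0, "ry": 0, "rz": 0, "grip": 0.5},
    {"tx": 0, "ty": 0, "tz": -160, "rx": 0, "ry": 0, "rz": 0, "grip": 0.5},
    {"tx": 0, "ty": 0, "tz": -160, "rx": 0, "ry": 0, "rz": 0, "grip": 0.5},
    {"tx": 0, "ty": 0, "tz": -160, "rx": 0, "ry": 0, "rz": 0, "grip": 0.5},
  ],
)

```text
time: 49.0
tool_pos: [0.4449, 0.0123, 0.2619]
tool_rot: [-2.247, -2.195, 0.002]
contact_force: [-0.5, -0.1, -0.6]
width: 0.06
grasp_force: 15.0
```

```bash
python3 - <<'E'
from h import *
s=read_state()
for c in("top","scene"):
    im,_,_=shot(c);q=outline_of("tote",c);print([(round(d["p"],2),np.round(d["point"],4)) for d in pinpoint("tote",c)])
    if c=="top" and q:
        m=q[0]["mask"].astype(np.uint8);cm=cam("top",s)
        r=cv2.minAreaRect(np.argwhere(m)[:,::-1].astype(np.float32));b=cv2.boxPoints(r);print(np.round(ray(cm,b,.07),4))
print(s["width"]);delta(s,.6365,-.188,.16,0)
E
```

```text
[(0.66, array([ 0.6363, -0.245 , -0.0019])), (0.39, array([0.4555, 0.2908, 0.0051]))]
[[ 0.7266 -0.1104  0.07  ]
 [ 0.7266 -0.3718  0.07  ]
 [ 0.5477 -0.3676  0.07  ]
 [ 0.5476 -0.1094  0.07  ]]
[(0.83, array([ 6.363e-01, -2.434e-01, -3.000e-04]))]
0.06001360369258875
tx,ty,tz [-195.6  196.4  101.8] rz -1.35 yaw -1.35
```

Emit:
move_arm(
  deltas=[
    {"tx": -40, "ty": 40, "tz": 0, "rx": 0, "ry": 0, "rz": -1.3, "grip": 0.5},
    {"tx": -80, "ty": 80, "tz": 0, "rx": 0, "ry": 0, "rz": -1.3, "grip": 0.5},
    {"tx": -120, "ty": 120, "tz": 0, "rx": 0, "ry": 0, "rz": -1.3, "grip": 0.5},
    {"tx": -160, "ty": 160, "tz": 10, "rx": 0, "ry": 0, "rz": -1.3, "grip": 0.5},
    {"tx": -185, "ty": 187, "tz": 30, "rx": 0, "ry": 0, "rz": -1.3, "grip": 0.5},
    {"tx": -194, "ty": 196, "tz": 60, "rx": 0, "ry": 0, "rz": -1.3, "grip": 0.5},
    {"tx": -194, "ty": 196, "tz": 90, "rx": 0, "ry": 0, "rz": -1.3, "grip": 0.5},
    {"tx": -194, "ty": 196, "tz": 102, "rx": 0, "ry": 0, "rz": -1.3, "grip": 0.5},
  ],
)

```text
time: 50.3
tool_pos: [0.6361, -0.1857, 0.1585]
tool_rot: [-2.22, -2.219, 0.003]
contact_force: [0.3, 0.5, 0.3]
width: 0.0596
grasp_force: 15.0
```

Emit:
move_arm(
  deltas=[
    {"tx": 0, "ty": 0, "tz": 0, "rx": 0, "ry": 0, "rz": 0, "grip": 0.5},
    {"tx": 0, "ty": 0, "tz": 0, "rx": 0, "ry": 0, "rz": 0, "grip": 0.5},
    {"tx": 0, "ty": 0, "tz": 20, "rx": 0, "ry": 0, "rz": 0, "grip": 0.5},
    {"tx": 0, "ty": 0, "tz": 45, "rx": 0, "ry": 0, "rz": 0, "grip": 0.5},
    {"tx": 0, "ty": 0, "tz": 70, "rx": 0, "ry": 0, "rz": 0, "grip": 0.5},
    {"tx": 0, "ty": 0, "tz": 90, "rx": 0, "ry": 0, "rz": 0, "grip": 0.5},
    {"tx": 0, "ty": 0, "tz": 103, "rx": 0, "ry": 0, "rz": 0, "grip": 0.5},
    {"tx": 0, "ty": 0, "tz": 109, "rx": 0, "ry": 0, "rz": 0, "grip": 0.5},
  ],
)

```text
time: 51.3
tool_pos: [0.6368, -0.1861, 0.051]
tool_rot: [-2.222, -2.22, 0.0]
contact_force: [-0.2, 0.3, -0.9]
width: 0.0599
grasp_force: 15.0
```

Emit:
move_arm(
  deltas=[
    {"tx": 0, "ty": 0, "tz": 2, "rx": 0, "ry": 0, "rz": 0, "grip": 0.5},
    {"tx": 0, "ty": 0, "tz": 4, "rx": 0, "ry": 0, "rz": 0, "grip": 0.5},
    {"tx": 0, "ty": 0, "tz": 6, "rx": 0, "ry": 0, "rz": 0, "grip": 0.5},
    {"tx": 0, "ty": 0, "tz": 7, "rx": 0, "ry": 0, "rz": 0, "grip": 0.5},
    {"tx": 0, "ty": 0, "tz": 7, "rx": 0, "ry": 0, "rz": 0, "grip": 0.5},
    {"tx": 0, "ty": 0, "tz": 7, "rx": 0, "ry": 0, "rz": 0, "grip": 0.5},
    {"tx": 0, "ty": 0, "tz": 7, "rx": 0, "ry": 0, "rz": 0, "grip": 0.5},
    {"tx": 0, "ty": 0, "tz": 7, "rx": 0, "ry": 0, "rz": 0, "grip": 0.5},
  ],
)

```text
time: 52.3
tool_pos: [0.6371, -0.1861, 0.0451]
tool_rot: [2.222, 2.221, 0.001]
contact_force: [-2.0, 1.2, 5.6]
width: 0.0602
grasp_force: 15.0
```

Emit:
move_arm(
  deltas=[
    {"tx": 0, "ty": 0, "tz": -0.5, "rx": 0, "ry": 0, "rz": 0, "grip": 0.3},
    {"tx": 0, "ty": 0, "tz": -0.5, "rx": 0, "ry": 0, "rz": 0, "grip": 0.13},
    {"tx": 0, "ty": 0, "tz": -0.5, "rx": 0, "ry": 0, "rz": 0, "grip": 0.13},
    {"tx": 0, "ty": 0, "tz": -0.5, "rx": 0, "ry": 0, "rz": 0, "grip": 0.13},
    {"tx": 0, "ty": 0, "tz": -20, "rx": 0, "ry": 0, "rz": 0, "grip": 0.13},
    {"tx": 0, "ty": 0, "tz": -60, "rx": 0, "ry": 0, "rz": 0, "grip": 0.13},
    {"tx": 0, "ty": 0, "tz": -110, "rx": 0, "ry": 0, "rz": 0, "grip": 0},
    {"tx": 0, "ty": 0, "tz": -150, "rx": 0, "ry": 0, "rz": 0, "grip": 0},
  ],
)

```text
time: 53.3
tool_pos: [0.6372, -0.1867, 0.1983]
tool_rot: [2.221, 2.219, 0.002]
contact_force: [0.1, -0.0, -0.5]
width: 0.0906
grasp_force: 0.0
```

```bash
python3 - <<'E'
from h import *
im,s,cm=shot("wrist","w17")
p,v=fitrim(im,cm,(.637,-.186),.075);print("placed",p,v,s["tool_pos"],s["width"])
delta(s,.4441,-.0565,.112,-.024)
E
```

```text
placed [ 0.63735648 -0.18662274 -0.00302482] 0.6114815473556519 [ 0.63723851 -0.18668654  0.1983033 ] 0.09057950905925234
tx,ty,tz [ 130.  -193.5   85.8] rz 1.31 yaw -0.07
```

Emit:
move_arm(
  deltas=[
    {"tx": 30, "ty": -45, "tz": 0, "rx": 0, "ry": 0, "rz": 1.3, "grip": 0},
    {"tx": 60, "ty": -90, "tz": 0, "rx": 0, "ry": 0, "rz": 1.3, "grip": 0},
    {"tx": 90, "ty": -135, "tz": 0, "rx": 0, "ry": 0, "rz": 1.3, "grip": 0},
    {"tx": 118, "ty": -175, "tz": 10, "rx": 0, "ry": 0, "rz": 1.3, "grip": 0},
    {"tx": 130, "ty": -193, "tz": 30, "rx": 0, "ry": 0, "rz": 1.3, "grip": 0},
    {"tx": 130, "ty": -193, "tz": 60, "rx": 0, "ry": 0, "rz": 1.3, "grip": 0},
    {"tx": 130, "ty": -193, "tz": 80, "rx": 0, "ry": 0, "rz": 1.3, "grip": 0},
    {"tx": 130, "ty": -193, "tz": 86, "rx": 0, "ry": 0, "rz": 1.3, "grip": 0},
  ],
)

```text
time: 54.35
tool_pos: [0.4437, -0.0561, 0.1086]
tool_rot: [-2.247, -2.194, 0.0]
contact_force: [0.3, 0.1, 0.6]
width: 0.0921
grasp_force: 0.0
```

Emit:
move_arm(
  deltas=[
    {"tx": 0, "ty": 0, "tz": 0, "rx": 0, "ry": 0, "rz": 0, "grip": 0},
    {"tx": 0, "ty": 0, "tz": 0, "rx": 0, "ry": 0, "rz": 0, "grip": 0},
    {"tx": 0, "ty": 0, "tz": 0, "rx": 0, "ry": 0, "rz": 0, "grip": 0},
    {"tx": 0, "ty": 0, "tz": 0, "rx": 0, "ry": 0, "rz": 0, "grip": 0},
    {"tx": 0, "ty": 0, "tz": 0, "rx": 0, "ry": 0, "rz": 0, "grip": 0},
    {"tx": 0, "ty": 0, "tz": 0, "rx": 0, "ry": 0, "rz": 0, "grip": 0},
    {"tx": 0, "ty": 0, "tz": 0, "rx": 0, "ry": 0, "rz": 0, "grip": 0},
    {"tx": 0, "ty": 0, "tz": 0, "rx": 0, "ry": 0, "rz": 0, "grip": 0},
  ],
)

```text
time: 55.35
tool_pos: [0.444, -0.056, 0.1087]
tool_rot: [-2.247, -2.195, 0.0]
contact_force: [1.0, 0.7, -0.0]
width: 0.0917
grasp_force: 0.0
```

```bash
python3 - <<'E'
from h import *
im,s,cm=shot("wrist","w18")
print(s["tool_pos"])
p,v=fitrim(im,cm,(.444,-.0565),.073);print(p,v);delta(s,p[0],p[1],.042,p[2])
print(np.round(edges(im,cm,s,rows=range(236,290,10)),1))
E
```

```text
[ 0.44403049 -0.05599813  0.10870732]
[ 0.44415749 -0.05617908 -0.02433203] 0.5848573446273804
tx,ty,tz [-0.2  0.1 66.7] rz 0.06 yaw -1.34
[[236.   23.8   0.4  58.9]
 [246.   17.6   0.4  59.4]
 [256.   11.4   0.4  58.8]
 [266.    5.    0.4  59.3]
 [276.   -1.5   0.7  59.2]
 [286.   -8.1   0.4  59.1]]
```

Emit:
move_arm(
  deltas=[
    {"tx": 0, "ty": -0.2, "tz": 20, "rx": 0, "ry": 0, "rz": 0, "grip": 0},
    {"tx": 0, "ty": -0.2, "tz": 43, "rx": 0, "ry": 0, "rz": 0, "grip": 0},
    {"tx": 0, "ty": -0.2, "tz": 60, "rx": 0, "ry": 0, "rz": 0, "grip": 0},
    {"tx": 0, "ty": -0.2, "tz": 66, "rx": 0, "ry": 0, "rz": 0, "grip": 0},
    {"tx": 0, "ty": -0.2, "tz": 66, "rx": 0, "ry": 0, "rz": 0, "grip": 0},
    {"tx": 0, "ty": -0.2, "tz": 66, "rx": 0, "ry": 0, "rz": 0, "grip": 0.3},
    {"tx": 0, "ty": -0.2, "tz": 66, "rx": 0, "ry": 0, "rz": 0, "grip": 0.5},
    {"tx": 0, "ty": -0.2, "tz": 66, "rx": 0, "ry": 0, "rz": 0, "grip": 0.5},
  ],
)

```text
time: 56.4
tool_pos: [0.444, -0.0559, 0.043]
tool_rot: [2.247, 2.195, 0.001]
contact_force: [-0.1, 1.0, -0.7]
width: 0.0666
grasp_force: 0.0
```

Emit:
move_arm(
  deltas=[
    {"tx": 0, "ty": 0, "tz": 0, "rx": 0, "ry": 0, "rz": 0, "grip": 0.5},
    {"tx": 0, "ty": 0, "tz": 0, "rx": 0, "ry": 0, "rz": 0, "grip": 0.5},
    {"tx": 0, "ty": 0, "tz": -5, "rx": 0, "ry": 0, "rz": 0, "grip": 0.5},
    {"tx": 0, "ty": 0, "tz": -13, "rx": 0, "ry": 0, "rz": 0, "grip": 0.5},
    {"tx": 0, "ty": 0, "tz": -23, "rx": 0, "ry": 0, "rz": 0, "grip": 0.5},
    {"tx": 0, "ty": 0, "tz": -33, "rx": 0, "ry": 0, "rz": 0, "grip": 0.5},
    {"tx": 0, "ty": 0, "tz": -45, "rx": 0, "ry": 0, "rz": 0, "grip": 0.5},
    {"tx": 0, "ty": 0, "tz": -60, "rx": 0, "ry": 0, "rz": 0, "grip": 0.5},
  ],
)

```text
time: 57.4
tool_pos: [0.4437, -0.056, 0.1036]
tool_rot: [-2.247, -2.195, 0.0]
contact_force: [0.0, -0.0, -1.3]
width: 0.0599
grasp_force: 15.0
```

Emit:
move_arm(
  deltas=[
    {"tx": 0, "ty": 0, "tz": -30, "rx": 0, "ry": 0, "rz": 0, "grip": 0.5},
    {"tx": 0, "ty": 0, "tz": -70, "rx": 0, "ry": 0, "rz": 0, "grip": 0.5},
    {"tx": 0, "ty": 0, "tz": -110, "rx": 0, "ry": 0, "rz": 0, "grip": 0.5},
    {"tx": 0, "ty": 0, "tz": -140, "rx": 0, "ry": 0, "rz": 0, "grip": 0.5},
    {"tx": 0, "ty": 0, "tz": -160, "rx": 0, "ry": 0, "rz": 0, "grip": 0.5},
    {"tx": 0, "ty": 0, "tz": -160, "rx": 0, "ry": 0, "rz": 0, "grip": 0.5},
    {"tx": 0, "ty": 0, "tz": -160, "rx": 0, "ry": 0, "rz": 0, "grip": 0.5},
    {"tx": 0, "ty": 0, "tz": -160, "rx": 0, "ry": 0, "rz": 0, "grip": 0.5},
  ],
)

```text
time: 58.4
tool_pos: [0.4432, -0.056, 0.262]
tool_rot: [-2.247, -2.195, 0.002]
contact_force: [0.1, -0.2, -1.4]
width: 0.0597
grasp_force: 15.0
```

Emit:
move_arm(
  deltas=[
    {"tx": -45, "ty": 37, "tz": 0, "rx": 0, "ry": 0, "rz": -1.3, "grip": 0.5},
    {"tx": -90, "ty": 74, "tz": 0, "rx": 0, "ry": 0, "rz": -1.3, "grip": 0.5},
    {"tx": -135, "ty": 111, "tz": 0, "rx": 0, "ry": 0, "rz": -1.3, "grip": 0.5},
    {"tx": -180, "ty": 148, "tz": 0, "rx": 0, "ry": 0, "rz": -1.3, "grip": 0.5},
    {"tx": -220, "ty": 181, "tz": 10, "rx": 0, "ry": 0, "rz": -1.3, "grip": 0.5},
    {"tx": -241.5, "ty": 199, "tz": 40, "rx": 0, "ry": 0, "rz": -1.3, "grip": 0.5},
    {"tx": -241.5, "ty": 199, "tz": 80, "rx": 0, "ry": 0, "rz": -1.3, "grip": 0.5},
    {"tx": -241.5, "ty": 199, "tz": 100, "rx": 0, "ry": 0, "rz": -1.3, "grip": 0.5},
  ],
)

```text
time: 59.4
tool_pos: [0.6358, -0.3017, 0.159]
tool_rot: [-2.22, -2.217, 0.003]
contact_force: [0.0, 1.1, -0.7]
width: 0.06
grasp_force: 15.0
```

Emit:
move_arm(
  deltas=[
    {"tx": 0, "ty": 0, "tz": 0, "rx": 0, "ry": 0, "rz": 0, "grip": 0.5},
    {"tx": 0, "ty": 0, "tz": 0, "rx": 0, "ry": 0, "rz": 0, "grip": 0.5},
    {"tx": 0, "ty": 0, "tz": 20, "rx": 0, "ry": 0, "rz": 0, "grip": 0.5},
    {"tx": 0, "ty": 0, "tz": 45, "rx": 0, "ry": 0, "rz": 0, "grip": 0.5},
    {"tx": 0, "ty": 0, "tz": 70, "rx": 0, "ry": 0, "rz": 0, "grip": 0.5},
    {"tx": 0, "ty": 0, "tz": 90, "rx": 0, "ry": 0, "rz": 0, "grip": 0.5},
    {"tx": 0, "ty": 0, "tz": 103, "rx": 0, "ry": 0, "rz": 0, "grip": 0.5},
    {"tx": 0, "ty": 0, "tz": 110, "rx": 0, "ry": 0, "rz": 0, "grip": 0.5},
  ],
)

```text
time: 60.4
tool_pos: [0.6371, -0.302, 0.0521]
tool_rot: [-2.222, -2.221, 0.0]
contact_force: [-0.4, 0.6, 1.0]
width: 0.06
grasp_force: 15.0
```

Emit:
move_arm(
  deltas=[
    {"tx": 0, "ty": 0, "tz": 2, "rx": 0, "ry": 0, "rz": 0, "grip": 0.5},
    {"tx": 0, "ty": 0, "tz": 4, "rx": 0, "ry": 0, "rz": 0, "grip": 0.5},
    {"tx": 0, "ty": 0, "tz": 6, "rx": 0, "ry": 0, "rz": 0, "grip": 0.5},
    {"tx": 0, "ty": 0, "tz": 8, "rx": 0, "ry": 0, "rz": 0, "grip": 0.5},
    {"tx": 0, "ty": 0, "tz": 8, "rx": 0, "ry": 0, "rz": 0, "grip": 0.5},
    {"tx": 0, "ty": 0, "tz": 8, "rx": 0, "ry": 0, "rz": 0, "grip": 0.5},
    {"tx": 0, "ty": 0, "tz": 8, "rx": 0, "ry": 0, "rz": 0, "grip": 0.5},
    {"tx": 0, "ty": 0, "tz": 8, "rx": 0, "ry": 0, "rz": 0, "grip": 0.5},
  ],
)

```text
time: 61.4
tool_pos: [0.6373, -0.3021, 0.045]
tool_rot: [2.222, 2.221, 0.0]
contact_force: [-0.5, 1.4, 4.7]
width: 0.0598
grasp_force: 15.0
```

Emit:
move_arm(
  deltas=[
    {"tx": 0, "ty": 0, "tz": -0.5, "rx": 0, "ry": 0, "rz": 0, "grip": 0.3},
    {"tx": 0, "ty": 0, "tz": -0.5, "rx": 0, "ry": 0, "rz": 0, "grip": 0.13},
    {"tx": 0, "ty": 0, "tz": -0.5, "rx": 0, "ry": 0, "rz": 0, "grip": 0.13},
    {"tx": 0, "ty": 0, "tz": -0.5, "rx": 0, "ry": 0, "rz": 0, "grip": 0.13},
    {"tx": 0, "ty": 0, "tz": -20, "rx": 0, "ry": 0, "rz": 0, "grip": 0.13},
    {"tx": 0, "ty": 0, "tz": -60, "rx": 0, "ry": 0, "rz": 0, "grip": 0.13},
    {"tx": 0, "ty": 0, "tz": -120, "rx": 0, "ry": 0, "rz": 0, "grip": 0},
    {"tx": 0, "ty": 0, "tz": -180, "rx": 0, "ry": 0, "rz": 0, "grip": 0},
  ],
)

```text
time: 62.4
tool_pos: [0.6369, -0.3023, 0.228]
tool_rot: [2.222, 2.219, -0.0]
contact_force: [0.7, -0.3, -0.4]
width: 0.091
grasp_force: 0.0
```

Emit:
move_arm(
  deltas=[
    {"tx": -20, "ty": -30, "tz": 0, "rx": 0, "ry": 0, "rz": 0, "grip": 0},
    {"tx": -40, "ty": -70, "tz": -20, "rx": 0, "ry": 0, "rz": 0, "grip": 0},
    {"tx": -60, "ty": -110, "tz": -40, "rx": 0, "ry": 0, "rz": 0, "grip": 0},
    {"tx": -80, "ty": -150, "tz": -60, "rx": 0, "ry": 0, "rz": 0, "grip": 0},
    {"tx": -100, "ty": -190, "tz": -80, "rx": 0, "ry": 0, "rz": 0, "grip": 0},
    {"tx": -110, "ty": -210, "tz": -90, "rx": 0, "ry": 0, "rz": 0, "grip": 0},
    {"tx": -110, "ty": -210, "tz": -90, "rx": 0, "ry": 0, "rz": 0, "grip": 0},
    {"tx": -110, "ty": -210, "tz": -90, "rx": 0, "ry": 0, "rz": 0, "grip": 0},
  ],
)

```text
time: 63.4
tool_pos: [0.4288, -0.4106, 0.3141]
tool_rot: [-2.219, -2.223, -0.001]
contact_force: [1.2, 0.4, 0.3]
width: 0.0915
grasp_force: 0.0
```

```bash
python3 - <<'E'
from h import *
a,s,_=shot("scene");b,_,_=shot("top");print(s["tool_pos"],s["contact_force"])
cv2.imwrite("pics/v20.png",np.hstack([cv2.resize(a[140:380,30:500],(470,300)),cv2.resize(b[120:340,120:530],(330,300))])[...,::-1])
E
```

```text
[ 0.42878041 -0.41056945  0.31413585] [1.1774416  0.43020687 0.29254688]
```

View pics/v20.png

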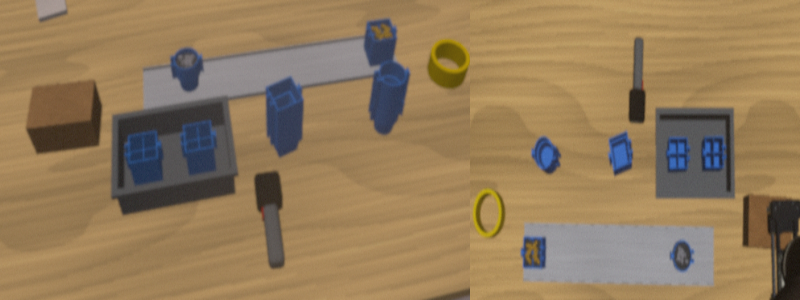

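Left (scene): both stacks are upright at (284,115) and (388,98), and both divided cups stand in the tote at (144,157) and (198,147). The full cups are still in the tray at (187,70) and (381,40). The top view agrees and the bystanders haven't moved.

```bash
python3 -c "
from bench import *
print(sign_off())"
```

```text
the job is handed in; nothing more can be done
None
```

I cleared all six empties that were in the row and signed off: two squares and two rounds are nested on their own stacks, both divided cups stand in the tote, and the full cups and everything else were left alone.

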